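Sieve spent button cells from drying pods and put the pods in the pill organizer

TASK

Spent hearing-aid button cells got mixed with the drying pods in the slotted sieve: lift the sieve by its handle, hold it level over the blue bowl and shake it side to side until every cell has dropped through and only the pods are left in it, then stand the sieve on the bare table top. Take the upper tier off the pill organizer, drop the pods one by one into the lower tier, one pod to a compartment, lying flat, and stack the upper tier squarely back on top. All the cells must end up in the bowl; leave the other things where they are.

Things in the scene. Friction and masses are not known exactly. Their poses are not given: they have to be found in the camera images.
- sieve_floor (a point): Round steel sieve: centre of the upper face of its flat floor, 8 mm above the sieve's underside. x points away from the handle, y across it, z up. The floor, 116 mm across, is three slats along x: one at y -8 to 8 mm, two at |y| 23 to 42 mm; the slots between and beside them are 15 to 16 mm wide. Cells lie still on the slats until shaken along y at over 2.5 m/s2 (e.g. 36 mm strokes of 0.2 s)
- sieve_rim (a point): Centre of the sieve's open mouth, 28 mm above its floor; axes as sieve_floor. The steel wall flares from 58 mm radius at the floor to 88 mm at the rim; below the floor is an 8 mm high foot ring of 61 mm radius. The sieve weighs about 0.2 kg without its contents
- sieve_handle (a point): Grip point of the sieve's black handle, at the middle of its thickness, 118 mm from the floor's centre along -x and 30 mm above the underside. Handle 105 mm long (from 83 to 188 mm from the centre), 20 mm wide (y), 16 mm high; same axes as sieve_floor
- bowl: Deep blue glazed ceramic bowl, loose, 194 mm across its rim, 58 mm high, wall 5 mm, 0.45 kg; origin at the centre of its underside, z up
- organizer: Lower tier of a translucent two-tier stacking pill organizer, loose, 105 mm square, 28 mm high, 0.22 kg; origin at the centre of its underside, z up. It has 2 x 2 square compartments, open on top once the upper tier is off, each 48 mm square inside and 25 mm deep, walls 3 mm, sides along its x and y
- tier: Upper tier of the organizer, loose, shut, 105 mm square and 26 mm high, with a flat underside that simply rests on the lower tier, 0.15 kg; a white carrying bar stands on its middle. At the start it is stacked on the lower tier. Origin at the centre of its underside (28 mm above the lower tier's when stacked), z up, sides along x and y
- tier_grip (a point): Middle of the upper tier's carrying bar, 35 mm above that tier's underside. The bar is 64 mm long (along the tier's x), 16 mm wide (y) and 18 mm high; its top is 44 mm above the tier's underside
- pocket0 (a point): Centre of the inner floor of one open compartment of the organizer's lower tier, 25 mm below its top edge; axes as the organizer's
- pocket1 (a point): Centre of the inner floor of one open compartment of the organizer's lower tier, 25 mm below its top edge; axes as the organizer's
- pocket2 (a point): Centre of the inner floor of one open compartment of the organizer's lower tier, 25 mm below its top edge; axes as the organizer's
- pocket3 (a point): Centre of the inner floor of one open compartment of the organizer's lower tier, 25 mm below its top edge; axes as the organizer's
- pod0_center (a point): Centre of a white drying pod: a plain drum 34 mm in diameter and 20 mm high, 18 g, too big for the sieve's slots; z along its axis. May be absent (None)
- pod1_center (a point): Centre of a white drying pod: a plain drum 34 mm in diameter and 20 mm high, 18 g, too big for the sieve's slots; z along its axis. May be absent (None)
- pod2_center (a point): Centre of a white drying pod: a plain drum 34 mm in diameter and 20 mm high, 18 g, too big for the sieve's slots; z along its axis. May be absent (None)
- pod3_center (a point): Centre of a white drying pod: a plain drum 34 mm in diameter and 20 mm high, 18 g, too big for the sieve's slots; z along its axis. May be absent (None)
- cell0_center (a point): Centre of a steel button cell: a disc 12 mm in diameter and 6 mm thick, 10 g, polished (friction about 0.25); z along its axis. May be absent (None)
- cell1_center (a point): Centre of a steel button cell: a disc 12 mm in diameter and 6 mm thick, 10 g, polished (friction about 0.25); z along its axis. May be absent (None)
- cell2_center (a point): Centre of a steel button cell: a disc 12 mm in diameter and 6 mm thick, 10 g, polished (friction about 0.25); z along its axis. May be absent (None)
- cell3_center (a point): Centre of a steel button cell: a disc 12 mm in diameter and 6 mm thick, 10 g, polished (friction about 0.25); z along its axis. May be absent (None)
- cell4_center (a point): Centre of a steel button cell: a disc 12 mm in diameter and 6 mm thick, 10 g, polished (friction about 0.25); z along its axis. May be absent (None)
- cell5_center (a point): Centre of a steel button cell: a disc 12 mm in diameter and 6 mm thick, 10 g, polished (friction about 0.25); z along its axis. May be absent (None)
- mirror: Chrome steel hand mirror lying flat, disc 108 mm across, 10 mm thick, handle 157 mm out along its x; origin under the disc's centre. Not part of the job: leave it where it is
- brush: White plastic cleaning tool with a soft brush and a wire loop, 120 mm long, 17 mm high, lying along its x; origin under its middle. Not part of the job: leave it where it is
- jar: White cream jar, 54 mm across, 45 mm high; origin at the centre of its underside. Not part of the job: leave it where it is
Mind the look-alikes: they are no part of the job. Leave any green look-alike of the part that bears pod0_center alone.

How it is judged:
By the outcome, as a careful person would: the job done as asked, in the order asked, and still so for the second after the job is handed in, with the robot touching nothing.
Of pod0, pod1, pod2, pod3 only 3 to 4 are there at a start; the rules pass over those that are not, and their reading is None.
Of cell0, cell1, cell2, cell3, cell4, cell5 only 3 to 6 are there at a start; the rules pass over those that are not, and their reading is None.
At some moment in a run one of bowl, organizer may be knocked a few centimetres aside while the robot is not near it.
It also fails if it takes over 208 s, if anything falls off the work surface, if the arm or the gripper's body presses on something with over 40 N, if the wrist force passes 120 N, or if a joint passes its speed limit or range.

ROBOT

A 6-joint arm with a two-finger parallel gripper is mounted at the origin on the work surface. World frame = base frame: x ahead of the robot, y to its left, z up, the work surface at z = 0. Lengths are in mm, angles in rad, forces in N, time in s.
With the tool pointing down it reaches from about 350 to 975 mm from the base axis. Payload 7.1 kg.
Tool frame: the origin (TCP) lies at the very end of the fingers, on their centre line; the grasp point (between the pads) lies 19 mm behind it (ctrl.grip_point_offset is the distance from the TCP to the grasp point, in mm); x points along the fingers, y is the direction in which the jaws open and shut, and the axes are right-handed (so a half turn about x gives the same grasp; the last joint's range is limited). The gripper opens to 88 mm and grips with 3 to 60 N. Pads are 20 mm wide; open, the fingers measure 115 mm over their backs; the gripper's body (75 mm by 178 mm) begins 61 mm behind the grasp point.
Start: joints at [1.203, 0.423, 1.63, -0, 1.089, -0.019], TCP at [213.574, 587.359, 222.675] pointing down, gripper open.
Joint ranges: [-3, 3], [-0.9, 2.11], [0.09, 2.58], [-1.31, 4.45], [0.11, 2.69], [-2.54, 2.54]. Speed limits (rad/s): [2.39, 2.39, 3.01, 3.14, 3.14, 3.14].

INTERFACE

Orientations are given as a rotation vector (axis times angle).
In Python, from workcell import ctrl, vision, workorder gives the robot as it stands.
- The arm moves only by the shell command python3 -m crank 'ROWS'. ROWS is JSON, a list of rows, each a list of 3 entries, a list of its own where there are three numbers: the shift along the tool's x, y, z in m, then the turn, a rotation vector about the tool's x, y, z in rad, then the finger opening in m, from 0 to 0.0878. In form: [[[dx, dy, dz], [wx, wy, wz], jaw], ...]. A call has exactly 8 rows; each row shifts and turns the commanded pose from where the row before left it, along the tool's axes as they then stand; what a row does not reach is not made up. A row lasts 1/12 s, in which the tool goes at most 41.7 mm and 7.16 degrees, less where a joint would pass 70% of its speed; a pose out of reach is approached as far as the arm can. A call with a gripper value outside its range is refused whole. The fingers move at their own pace and stop on an object; the grip force is fixed at half the most. Time passes only in rows, so rows that do not move let the fingers close, or fill a call up. It gives the time, the measured TCP pose, the force and the opening at its end, in the units of the state.
- ctrl.get_obs(): the state, without advancing time (a new reading comes with each control period).
- vision.get_image(name): name is "scene" or "top" or "wrist"; returns a dict with "img" (480x640x3 uint8, blue, green, red), "mtx" (3x3 intrinsics, pixels), "rvec" (rotation vector, rad) and "tvec" (3), from world to camera coordinates, as OpenCV has them; the wrist camera has in their place "hand_eye" (4x4, takes a point from camera to tool coordinates, whose origin is the TCP and whose axes are the tool frame's). Camera axes: x right, y down, z forward; pixel columns grow to the right and rows downward; lengths in mm; the calibration is good to about 2 mm. A picture is of the moment at which its call begins: read the wrist's pose just before it. There is no depth.
- workorder.close_job(): hands the job in, once; it reports no verdict.
The state is a dict: "t": time; "qpos": joint angles; "qvel": joint speeds; "joint_torque": joint torques, N m; "ee_pos": TCP position; "orientation": TCP orientation; "ft_force": force on the tool from outside, world axes, zero at the start; "moment": the same for the moment, N m; "width": finger opening in mm.
Only numpy, scipy, OpenCV 4.12 (cv2) and the standard library are available. Lean on these libraries where they do the work, as an engineer would, in place of code of your own. Each camera call takes 0.05 s, during which the arm holds its last target.

## Working session

There is one attempt and no reset: what is moved stays moved. The work goes in short steps, Python scripts to look and compute and a shell command to move; the robot and the scene stay as the last step left them, time stands still between calls to the robot, and variables do not carry over. Pictures are saved under pics/ and viewed, and the job is handed in when it is done.

```bash
ls; mkdir -p pics
python3 - <<'E'
from workcell import ctrl, vision
import cv2
o=ctrl.get_obs(); print(o, ctrl.grip_point_offset)
for n in ["scene","top","wrist"]:
    d=vision.get_image(n); cv2.imwrite(f"pics/{n}0.png",d["img"]); print(n,{k:v for k,v in d.items() if k!="img"})
E
```

```text
pics
{'t': 0.0, 'qpos': array([ 1.20299680e+00,  4.23864361e-01,  1.63066671e+00, -1.31385661e-06,
        1.08858840e+00, -1.90320439e-02]), 'qvel': array([ 0.00139753, -0.0005465 , -0.00023525,  0.00206333,  0.00128716,
       -0.00029408]), 'joint_torque': array([-1.54099522e-03, -5.44637597e+01, -2.73649943e+01,  6.42999052e-02,
        2.28043331e-02, -1.26530012e-04]), 'ee_pos': array([213.38666444, 586.86567256, 221.89615776]), 'orientation': array([ 0.27249875,  1.55370876, -0.2748626 ]), 'ft_force': array([ 0.92255219, -0.16730991, -0.33596239]), 'moment': array([ 0.04296392, -0.02084888, -0.02001546]), 'width': 87.64355124598443} 18.700000000000003
scene {'mtx': array([[522.61562446,   0.        , 314.96030678],
       [  0.        , 522.61562446, 231.70949302],
       [  0.        ,   0.        ,   1.        ]]), 'rvec': array([ 1.00128812,  2.59752332, -0.88784651]), 'tvec': array([ 445.81617077, -254.9108823 , 1417.04928051])}
top {'mtx': array([[492.69570703,   0.        , 310.98222882],
       [  0.        , 492.69570703, 239.76989616],
       [  0.        ,   0.        ,   1.        ]]), 'rvec': array([ 2.14653423, -2.17444848,  0.12181186]), 'tvec': array([  15.12288262,  582.75045827, 1336.11213845])}
wrist {'mtx': array([[385.59694792,   0.        , 313.18884894],
       [  0.        , 385.59694792, 230.40638846],
       [  0.        ,   0.        ,   1.        ]]), 'hand_eye': array([[ 5.04521239e-04, -2.48790893e-01,  9.68557090e-01,
        -1.62115765e+02],
       [ 9.99999870e-01,  5.90126218e-05, -5.05741350e-04,
        -7.41628513e-01],
       [ 6.86667488e-05,  9.68557220e-01,  2.48790890e-01,
        -6.70206698e+01],
       [ 0.00000000e+00,  0.00000000e+00,  0.00000000e+00,
         1.00000000e+00]])}
```

View pics/scene0.png

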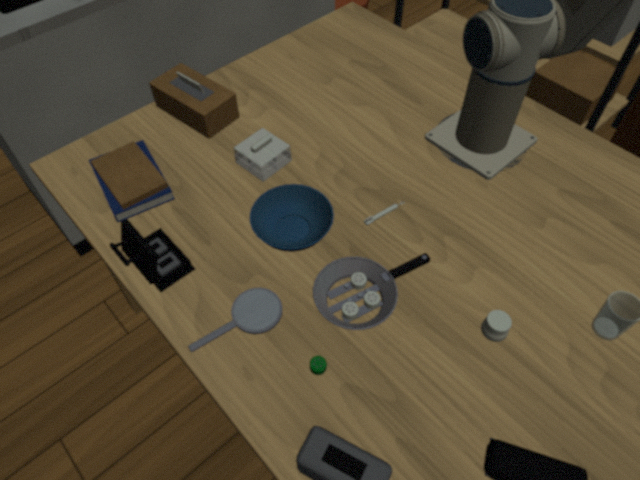

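View pics/top0.png

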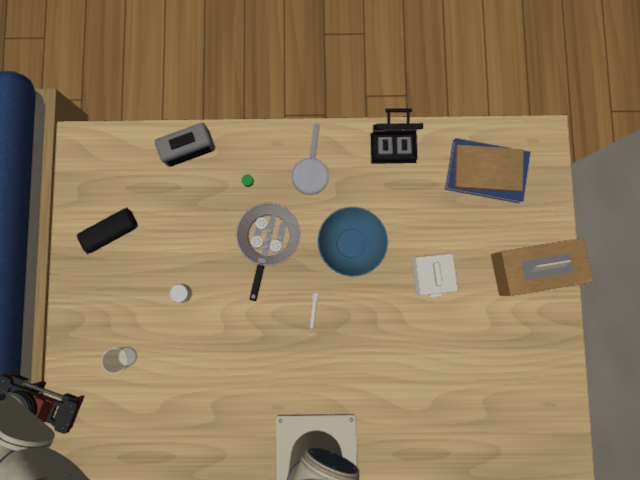

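View pics/wrist0.png

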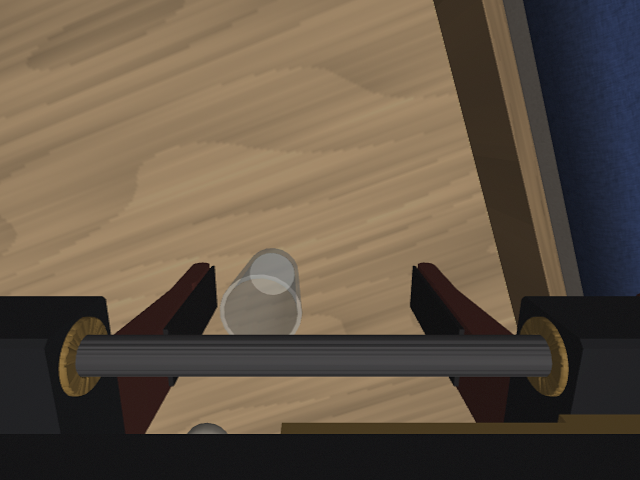

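Top view: sieve about (268,235), with its handle going to (257,298). Three white pods in it, at (261,224), (257,241) and (275,245). Blue bowl (353,242), organizer (436,274), mirror (310,175), brush (314,312), jar (179,293) and the green look-alike (247,181).

```bash
cat > h.py <<'E'
from workcell import ctrl, vision
import cv2, numpy as np
from scipy.spatial.transform import Rotation as R
def look(n):
    o=ctrl.get_obs(); d=vision.get_image(n); K=d["mtx"]
    if n=="wrist":
        T=np.eye(4);T[:3,:3]=R.from_rotvec(o["orientation"]).as_matrix();T[:3,3]=o["ee_pos"]
        C=T@d["hand_eye"]
    else:
        C=np.eye(4);r=cv2.Rodrigues(d["rvec"])[0];C[:3,:3]=r.T;C[:3,3]=-r.T@d["tvec"].ravel()
    d["C"]=C;d["o"]=o
    return d
def ray(d,uv):
    uv=np.asarray(uv,float).reshape(-1,2)
    p=np.c_[uv,np.ones(len(uv))]@np.linalg.inv(d["mtx"]).T@d["C"][:3,:3].T
    return d["C"][:3,3],p
def plane(d,uv,z):
    c,p=ray(d,uv); return c+p*((z-c[2])/p[:,2])[:,None]
def proj(d,P):
    P=np.asarray(P,float).reshape(-1,3); q=(P-d["C"][:3,3])@d["C"][:3,:3]; q=q@d["mtx"].T; return q[:,:2]/q[:,2:]
def tri(d1,uv1,d2,uv2):
    A=np.zeros((3,3));b=np.zeros(3)
    for d,uv in((d1,uv1),(d2,uv2)):
        c,p=ray(d,uv);p=p[0]/np.linalg.norm(p[0]);M=np.eye(3)-np.outer(p,p);A+=M;b+=M@c
    return np.linalg.solve(A,b)
def crop(d,name,x0,y0,x1,y1,s):
    cv2.imwrite("pics/"+name,cv2.resize(d["img"][y0:y1,x0:x1],None,fx=s,fy=s,interpolation=cv2.INTER_CUBIC))
def blobs(m,amin=30):
    n,l,st,c=cv2.connectedComponentsWithStats(m.astype(np.uint8))
    return [(c[i].round(1),st[i].tolist(),l==i) for i in range(1,n) if st[i,4]>=amin]
def status():
    o=ctrl.get_obs();r=R.from_rotvec(o["orientation"]).as_matrix()
    print("t",round(o["t"],2),"tcp",o["ee_pos"].round(1),"F",o["ft_force"].round(1),"w",round(o["width"],1),"q",o["qpos"].round(2))
    print("toolx",r[:,0].round(3),"y",r[:,1].round(3),"z",r[:,2].round(3))
E
python3 - <<'E'
from h import *
status()
t=look("top"); s=look("scene"); print(t["C"][:3,3],s["C"][:3,3])
crop(t,"tc0.png",220,190,480,320,3)
crop(s,"sc0.png",220,120,440,340,3) if 0 else crop(s,"sc0.png",220,120,480,340,3)
hsv=cv2.cvtColor(t["img"],cv2.COLOR_BGR2HSV); print(hsv[235,368],hsv[275,425],hsv[296,257],hsv[215,268],hsv[242,257],hsv[300,300])
b=[x for x in blobs((hsv[...,0]>95)&(hsv[...,0]<115)&(hsv[...,1]>120)) if x[0][0]>300 and x[0][0]<400]
for c,st,m in b: print(c,st)
E
```

```text
t 0.15 tcp [213.4 587.  222.1] F [-0.6  0.1 -0.5] w 87.7 q [ 1.2   0.42  1.63  0.    1.09 -0.02]
toolx [-0.    -0.001 -1.   ] y [ 0.342  0.94  -0.001] z [ 0.94  -0.342 -0.   ]
[ 424.98126332    4.66705665 1394.41442516] [1034.20408947  501.94196163  974.80072215]
[103 129 115] [ 33  14 185] [ 18 102 103] [ 16  65 122] [ 20  17 182] [ 19  95 164]
[356.3 239.2] [337, 219, 40, 39, 1140]
```

View pics/tc0.png

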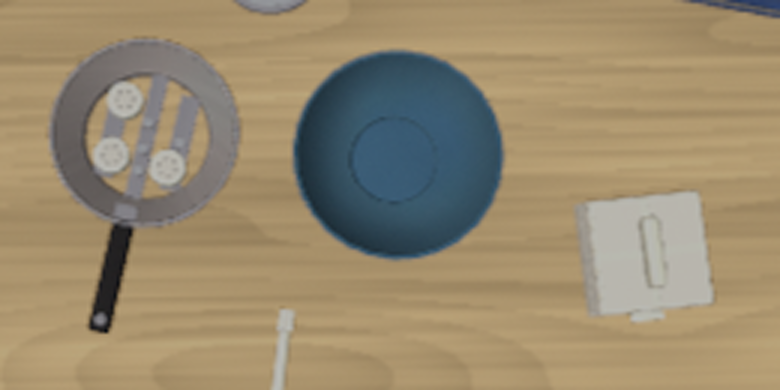

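View pics/sc0.png

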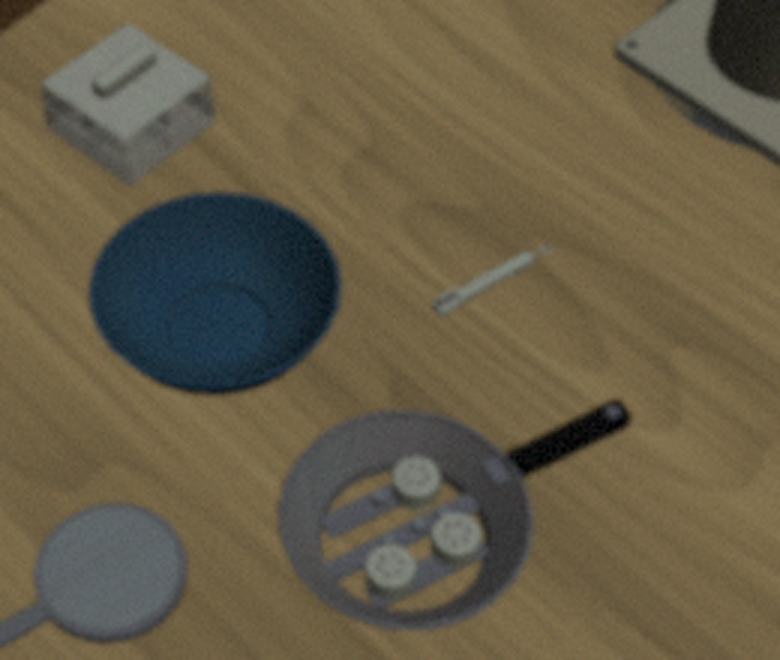

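Run:
```python
from h import *
t=look("top"); I=t["img"]; hsv=cv2.cvtColor(I,cv2.COLOR_BGR2HSV)
# handle: dark
m=np.zeros(I.shape[:2],bool); m[255:310,240:280]=hsv[255:310,240:280,2]<55
b=max(blobs(m,10),key=lambda x:x[1][4]); print("handle",b[0],b[1])
ys,xs=np.nonzero(b[2]); P=plane(t,np.c_[xs,ys],38)[:,:2]
c=P.mean(0); w,v=np.linalg.eigh(np.cov((P-c).T)); a=v[:,1]; a*=np.sign(a[0]); pr=(P-c)@a
print("handle centre",c.round(1),"axis",a.round(3),"yaw",np.arctan2(a[1],a[0]).round(3),"len",np.ptp(pr).round(1))
# sieve rim circle via crop estimates
r=plane(t,[[220+145/3,190+132/3]],36)[0]; print("rim",r.round(1), "dist handle mid",np.linalg.norm(r[:2]-c), "axis from rim",np.arctan2(*(r[:2]-c)[::-1]).round(3))
# bowl
m=(hsv[...,0]>92)&(hsv[...,0]<118)&(hsv[...,1]>70); m[:200]=0;m[:,:300]=0;m[:,400:]=0;m[285:]=0
b=max(blobs(m,10),key=lambda x:x[1][4]); print(b[0],b[1])
cn=max(cv2.findContours(b[2].astype(np.uint8),cv2.RETR_EXTERNAL,cv2.CHAIN_APPROX_NONE)[0],key=len)
e=cv2.fitEllipse(cv2.convexHull(cn)); print(e, plane(t,[e[0]],58).round(1))
# organizer top corners in crop coordinates (top face z=54)
q=np.array([[584,203],[699,191],[714,301],[597,316]])/3+[220,190]
Q=plane(t,q,54)[:,:2]; print(Q.round(1)); print("c",Q.mean(0)); 
for i in range(4): d=Q[(i+1)%4]-Q[i]; print(np.linalg.norm(d).round(1), np.degrees(np.arctan2(d[1],d[0])).round(1))
q=np.array([[650,217],[657,286]])/3+[220,190]; Q=plane(t,q,72); print("bar",Q.round(1), Q.mean(0))
for nm,p in dict(green=(247,181),jar=(179,293),mirror=(310,176),brushtop=(315,295),brushbot=(312,330),glass=(120,358)).items(): print(nm,plane(t,[p],10).round(0))
```

```text
handle [256.8 281.1] [250, 265, 14, 36, 204]
handle centre [470.2 157.7] axis [ 0.974 -0.224] yaw -0.226 len 96.2
rim [600.3 125.9  36. ] dist handle mid 133.95801316080778 axis from rim -0.239
[352.2 241.3] [318, 208, 69, 68, 3716]
((352.2860107421875, 241.235595703125), (68.25762939453125, 69.00012969970703), 121.27654266357422) [[ 574.6 -105.1   58. ]]
[[ 527.7 -274.4]
 [ 537.3 -379.2]
 [ 437.7 -388.2]
 [ 425.6 -282.3]]
c [ 482.0945402 -331.0144598]
105.3 -84.8
100.0 -174.9
106.6 96.5
102.4 4.4
bar [[ 513.  -329.2   72. ]
 [ 451.5 -332.8   72. ]] [ 482.24814724 -331.00574133   72.        ]
green [[758. 189.  10.]]
jar [[441. 379.  10.]]
mirror [[770.   8.  10.]]
brushtop [[430.  -2.  10.]]
brushbot [[334.   8.  10.]]
glass [[265. 538.  10.]]
```

```bash
R1='[[0,-0.0197,0.0253],[0,0,0],0.0878]'; echo; python3 -m crank '[[[0,-0.0197,0.0253],[0,0,0],0.0878],[[0,-0.0197,0.0253],[0,0,0],0.0878],[[0,-0.0197,0.0253],[0,0,0],0.0878],[[0,-0.0197,0.0253],[0,0,0],0.0878],[[0,-0.0197,0.0253],[0,0,0],0.0878],[[0,-0.0197,0.0253],[0,0,0],0.0878],[[0,-0.0197,0.0253],[0,0,0],0.0878],[[0,-0.0197,0.0253],[0,0,0],0.0878]]'
python3 -m crank '[[[0,-0.0197,0.0253],[0,0,0],0.0878],[[0,-0.0197,0.0253],[0,0,0],0.0878],[[0,-0.0197,0.0253],[0,0,0],0.0878],[[0,-0.0197,0.0253],[0,0,0],0.0878],[[0,-0.0197,0.0253],[0,0,0],0.0878],[[0,-0.0197,0.0253],[0,0,0],0.0878],[[0,-0.0197,0.0253],[0,0,0],0.0878],[[0,-0.0197,0.0253],[0,0,0],0.0878]]'
python3 -m crank '[[[0,0,0],[-0.058,0,0],0.0878],[[0,0,0],[-0.058,0,0],0.0878],[[0,0,0],[0,0,0],0.0878],[[0,0,0],[0,0,0],0.0878],[[0,0,0],[0,0,0],0.0878],[[0,0,0],[0,0,0],0.0878],[[0,0,0],[0,0,0],0.0878],[[0,0,0],[0,0,0],0.0878]]'
python3 - <<'E'
from h import *
status(); d=look("wrist"); cv2.imwrite("pics/w1.png",d["img"])
E
```

```text
t: 0.97
ee_pos: [350.5, 368.7, 222.8]
orientation: [0.274, 1.553, -0.273]
ft_force: [0.9, -0.3, -0.5]
width: 87.8
t: 1.63
ee_pos: [486.9, 151.3, 222.8]
orientation: [0.274, 1.553, -0.274]
ft_force: [0.6, 0.2, -0.8]
width: 87.7
t: 2.3
ee_pos: [486.2, 153.1, 222.7]
orientation: [0.183, 1.563, -0.183]
ft_force: [-0.8, -0.7, -0.2]
width: 87.8
t 2.3 tcp [486.2 153.1 222.7] F [-0.8 -0.7 -0.2] w 87.8 q [ 0.28  0.25  1.88  0.    1.01 -1.06]
toolx [ 0.  0. -1.] y [0.231 0.973 0.   ] z [ 0.973 -0.231  0.   ]
```

View pics/w1.png

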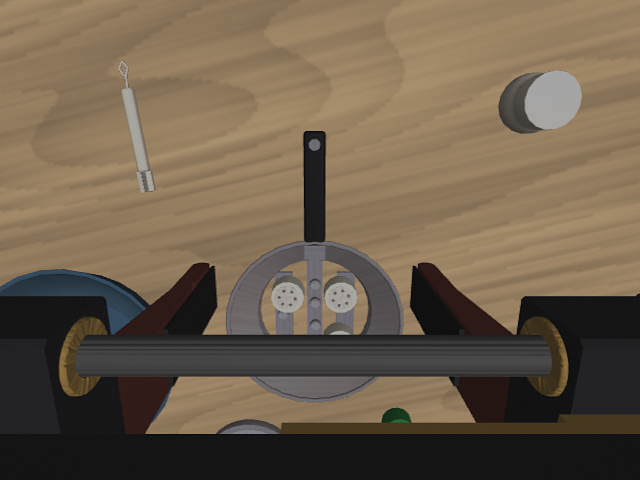

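Wrist view: the handle runs straight down the picture, (304–325, 132–241). There are cells on the slats at (315,284), (315,303), (315,325) and (283,315), and two pods at (288,297) and (341,297). The third pod is partly hidden by the gripper bar.

Run:
```python
from h import *
d=look("wrist"); r=R.from_rotvec(d["o"]["orientation"]).as_matrix()
m=d["img"].max(2)<60; m[:125]=0;m[245:]=0;m[:,:280]=0;m[:,350:]=0
b=max(blobs(m,10),key=lambda x:x[1][4]); print(b[1])
ys,xs=np.nonzero(b[2]); 
for y in (140,150,180,200,220,235):
    k=xs[ys==y]; print(y,k.min(),k.max(),((plane(d,[[ (k.min()+k.max())/2,y]],38)[0]-d["o"]["ee_pos"])@r).round(1))
for y in (131.5,241): print(((plane(d,[[314.5,y]],38)[0]-d["o"]["ee_pos"])@r).round(1))
```

```text
[304, 131, 21, 111, 2201]
140 304 324 [184.7  -0.3 -59.8]
150 304 324 [184.7  -0.3 -51.2]
180 304 324 [184.7  -0.3 -24.8]
200 304 324 [184.7  -0.3  -6.6]
220 304 324 [184.7  -0.2  12. ]
235 305 324 [184.7   0.2  26.4]
[184.7   0.2 -67. ]
[184.7   0.2  32.2]
```

```bash
python3 -m crank '[[[0.03,0,0.006],[0,0,0],0.06],[[0.03,0,0],[0,0,0],0.06],[[0.03,0,0],[0,0,0],0.06],[[0.03,0,0],[0,0,0],0.06],[[0.03,0,0],[0,0,0],0.06],[[0.03,0,0],[0,0,0],0.06],[[0.02,0,0],[0,0,0],0.06],[[0.01,0,0],[0,0,0],0.06]]'
python3 -m crank '[[[0,0,0],[0,0,0],0.06],[[0,0,0],[0,0,0],0.06],[[0,0,0],[0,0,0],0.0],[[0,0,0],[0,0,0],0.0],[[0,0,0],[0,0,0],0],[[0,0,0],[0,0,0],0],[[0,0,0],[0,0,0],0],[[0,0,0],[0,0,0],0]]'
python3 -m crank '[[[0,0,0],[0,0,0],0.0],[[0,0,0],[0,0,0],0.0],[[0,0,0],[0,0,0],0.0],[[0,0,0],[0,0,0],0.0],[[0,0,0],[0,0,0],0],[[0,0,0],[0,0,0],0],[[0,0,0],[0,0,0],0],[[0,0,0],[0,0,0],0]]'
```

```text
t: 3.07
ee_pos: [490.6, 151.1, 10.1]
orientation: [0.182, 1.567, -0.184]
ft_force: [-0.4, -0.1, 0.0]
width: 60.0
t: 3.73
ee_pos: [492.4, 151.5, 13.1]
orientation: [0.183, 1.562, -0.183]
ft_force: [0.2, 0.7, 1.0]
width: 23.6
t: 4.4
ee_pos: [492.3, 151.5, 12.8]
orientation: [0.183, 1.563, -0.183]
ft_force: [-0.7, 2.0, 3.8]
width: 20.1
```

Gripped at 20 mm. I'll lift a little and check the tilt.

```bash
python3 -m crank '[[[-0.004,0,0],[0,0,0],0.0],[[-0.008,0,0],[0,0,0],0.0],[[-0.012,0,0],[0,0,0],0.0],[[-0.014,0,0],[0,0,0],0.0],[[-0.014,0,0],[0,0,0],0],[[-0.012,0,0],[0,0,0],0],[[-0.008,0,0],[0,0,0],0],[[-0.004,0,0],[0,0,0],0]]'
python3 -m crank '[[[0,0,0],[0,0,0],0.0],[[0,0,0],[0,0,0],0.0],[[0,0,0],[0,0,0],0.0],[[0,0,0],[0,0,0],0.0],[[0,0,0],[0,0,0],0],[[0,0,0],[0,0,0],0],[[0,0,0],[0,0,0],0],[[0,0,0],[0,0,0],0]]'
python3 - <<'E'
from h import *
status(); o=ctrl.get_obs(); print(o["moment"])
for n in("wrist","top","scene"):
    d=look(n); cv2.imwrite(f"pics/{n}2.png",d["img"])
    if n=="scene": crop(d,"sc2.png",240,150,500,345,3)
E
```

```text
t: 5.07
ee_pos: [492.6, 151.4, 90.3]
orientation: [0.183, 1.561, -0.182]
ft_force: [-0.2, 0.1, -3.4]
width: 19.9
t: 5.73
ee_pos: [492.0, 151.4, 88.5]
orientation: [0.183, 1.563, -0.183]
ft_force: [0.4, -0.2, -2.5]
width: 20.2
t 5.73 tcp [492.  151.4  88.5] F [ 0.4 -0.2 -2.5] w 20.2 q [ 0.28  0.47  1.96 -0.    0.72 -1.06]
toolx [-0. -0. -1.] y [ 0.231  0.973 -0.   ] z [ 0.973 -0.231 -0.   ]
[0.11208928 0.29169539 0.00667392]
```

View pics/wrist2.png

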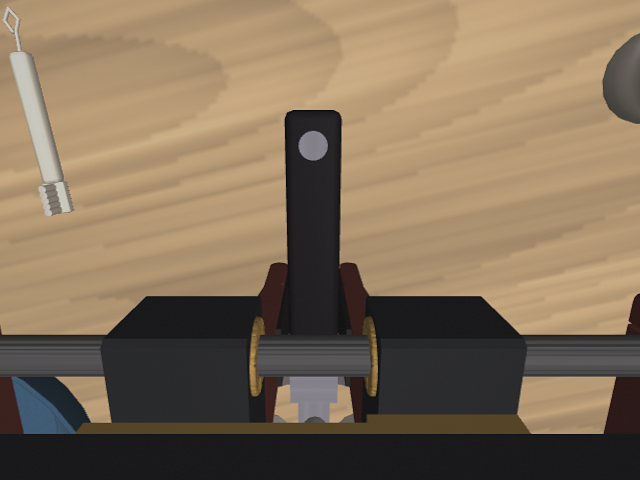

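View pics/sc2.png

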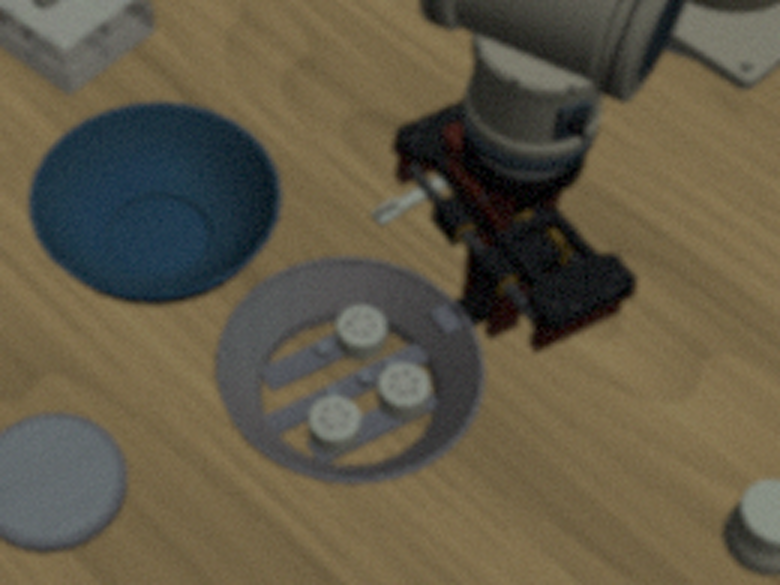

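Run:
```python
from h import *
d=look("wrist"); T=np.eye(4); o=d["o"]; r=R.from_rotvec(o["orientation"]).as_matrix()
for tilt in (0,2,4,6,8):
    a=np.radians(tilt)
    # handle end relative grip (tool frame): grip at x=-17 (grip 13mm tcp z on ground, mid 30), top face 8 up; sieve drop forward => handle end rises by
    out=[]
    for z,y in((-78,-10),(-78,10),(-30,-10),(-30,10)):
        x=-17-8*np.cos(a)+z*np.sin(a); zz=z*np.cos(a)
        out.append(proj(d,o["ee_pos"]+r@np.array([x,y,zz]))[0].round(0))
    print(tilt,*out)
m=d["img"].max(2)<60
for y in(113,120,135,170,200,230): k=np.nonzero(m[y,270:355])[0]+270; print(y,k.min(),k.max())
```

```text
0 [286.  98.] [345.  98.] [288. 235.] [343. 235.]
2 [286.  98.] [346.  98.] [288. 236.] [343. 236.]
4 [285.  97.] [347.  97.] [288. 237.] [343. 237.]
6 [284.  97.] [347.  97.] [288. 238.] [343. 238.]
8 [284.  98.] [348.  98.] [288. 239.] [344. 239.]
113 287 338
120 285 340
135 285 340
170 286 339
200 287 339
230 287 339
```

```bash
python3 -m crank '[[[0,-0.003,0],[0,0,0],0.0],[[0,-0.007,0.001],[0,0,0],0.0],[[0,-0.011,0.001],[0,0,0],0.0],[[0,-0.014,0.0015],[0,0,0],0.0],[[0,-0.015,0.0015],[0,0,0],0],[[0,-0.015,0.0015],[0,0,0],0],[[0,-0.015,0.0015],[0,0,0],0],[[0,-0.015,0.0015],[0,0,0],0]]'
python3 -m crank '[[[0,-0.015,0.0015],[0,0,0],0.0],[[0,-0.015,0.0015],[0,0,0],0.0],[[0,-0.015,0.0015],[0,0,0],0.0],[[0,-0.015,0.0015],[0,0,0],0.0],[[0,-0.015,0.002],[0,0,0],0],[[0,-0.015,0.002],[0,0,0],0],[[0,-0.015,0.002],[0,0,0],0],[[0,-0.012,0.002],[0,0,0],0]]'
python3 -m crank '[[[0,-0.009,0.002],[0,0,0],0.0],[[0,-0.006,0.001],[0,0,0],0.0],[[0,-0.003,0.001],[0,0,0],0.0],[[0,0,0],[0,0,0],0.0],[[0,0,0],[0,0,0],0],[[0,0,0],[0,0,0],0],[[0,0,0],[0,0,0],0],[[0,0,0],[0,0,0],0]]'
python3 - <<'E'
from h import *
status()
for n in("top","scene"):
    d=look(n)
    if n=="scene": crop(d,"sc3.png",180,120,440,315,3)
    else: crop(d,"tc3.png",220,170,480,320,3)
E
```

```text
t: 6.6
ee_pos: [478.9, 55.2, 88.7]
orientation: [0.183, 1.563, -0.183]
ft_force: [1.1, 0.0, -3.6]
width: 19.9
t: 7.27
ee_pos: [465.2, -62.1, 88.7]
orientation: [0.183, 1.563, -0.184]
ft_force: [-0.3, 0.2, -3.3]
width: 20.0
t: 7.93
ee_pos: [465.8, -78.3, 88.7]
orientation: [0.182, 1.563, -0.182]
ft_force: [-0.6, 0.2, -3.2]
width: 19.7
t 7.93 tcp [465.8 -78.3  88.7] F [-0.6  0.2 -3.2] w 19.7 q [-0.19  0.42  2.05  0.    0.67 -1.53]
toolx [-0.  0. -1.] y [0.23  0.973 0.   ] z [ 0.973 -0.23  -0.   ]
```

View pics/sc3.png

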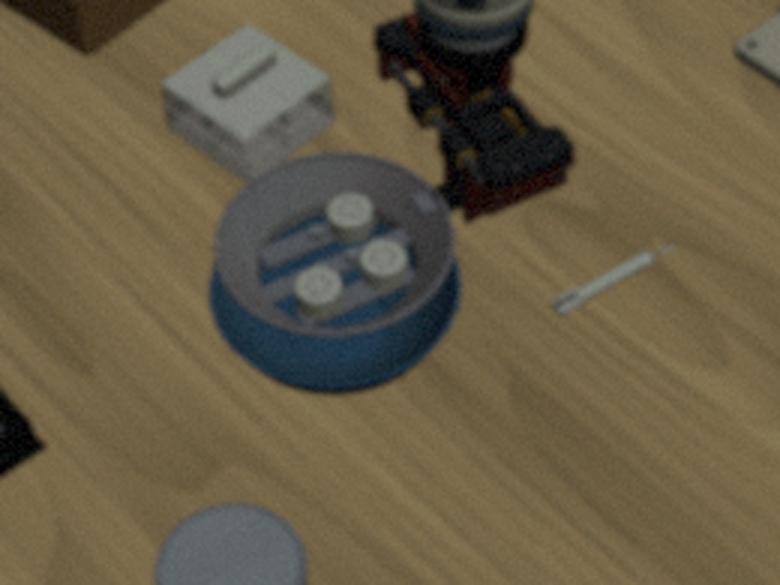

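View pics/tc3.png

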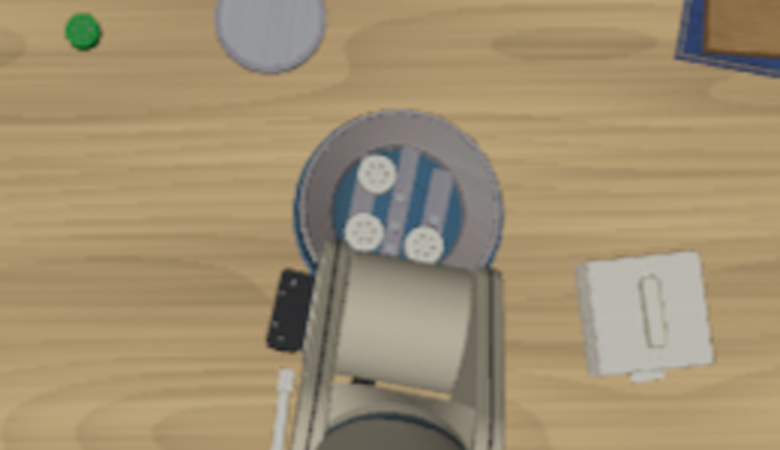

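```bash
python3 -m crank '[[[0,0.009,0],[0,0,0],0.0],[[0,0.009,0],[0,0,0],0.0],[[0,-0.018,0],[0,0,0],0.0],[[0,-0.018,0],[0,0,0],0.0],[[0,0.018,0],[0,0,0],0],[[0,0.018,0],[0,0,0],0],[[0,-0.018,0],[0,0,0],0],[[0,-0.018,0],[0,0,0],0]]'
python3 -m crank '[[[0,0.018,0],[0,0,0],0.0],[[0,0.018,0],[0,0,0],0.0],[[0,-0.018,0],[0,0,0],0.0],[[0,-0.018,0],[0,0,0],0.0],[[0,0.018,0],[0,0,0],0],[[0,0.018,0],[0,0,0],0],[[0,-0.018,0],[0,0,0],0],[[0,-0.018,0],[0,0,0],0]]'
python3 -m crank '[[[0,0.009,0],[0,0,0],0.0],[[0,0.009,0],[0,0,0],0.0],[[0,0,0],[0,0,0],0.0],[[0,0,0],[0,0,0],0.0],[[0,0,0],[0,0,0],0],[[0,0,0],[0,0,0],0],[[0,0,0],[0,0,0],0],[[0,0,0],[0,0,0],0]]'
python3 - <<'E'
from h import *
status()
for n in("top","scene"):
    d=look(n)
    if n=="scene": crop(d,"sc4.png",230,150,360,260,6)
    else: crop(d,"tc4.png",310,195,400,265,8)
E
```

```text
t: 8.7
ee_pos: [462.4, -94.5, 88.8]
orientation: [0.18, 1.563, -0.18]
ft_force: [0.3, 0.3, -3.4]
width: 19.8
t: 9.37
ee_pos: [462.4, -94.5, 88.8]
orientation: [0.18, 1.563, -0.18]
ft_force: [-0.3, -0.3, -3.4]
width: 19.5
t: 10.03
ee_pos: [465.8, -78.7, 88.7]
orientation: [0.183, 1.563, -0.183]
ft_force: [1.1, 0.2, -2.3]
width: 19.9
t 10.03 tcp [465.8 -78.7  88.7] F [ 1.1  0.2 -2.3] w 19.9 q [-0.19  0.42  2.05 -0.    0.67 -1.53]
toolx [-0. -0. -1.] y [ 0.231  0.973 -0.   ] z [ 0.973 -0.231 -0.   ]
```

View pics/sc4.png

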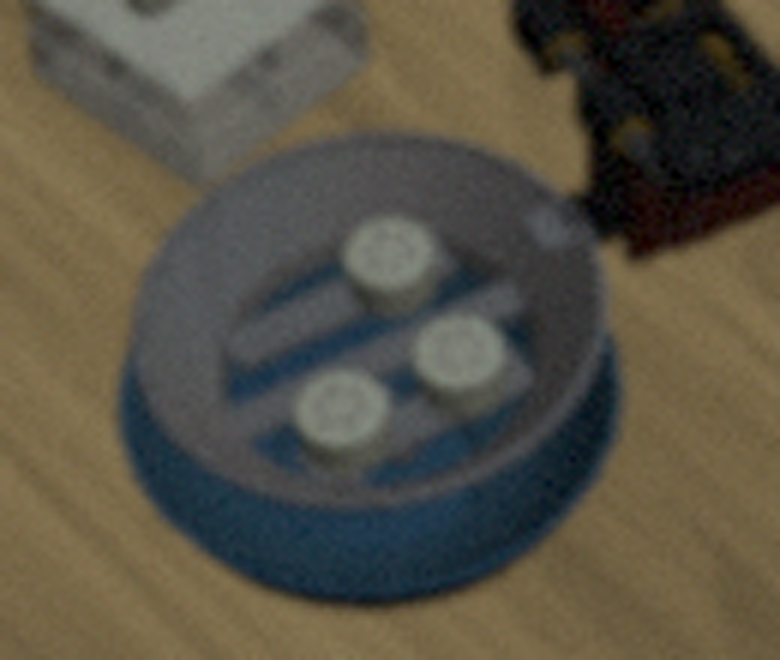

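View pics/tc4.png

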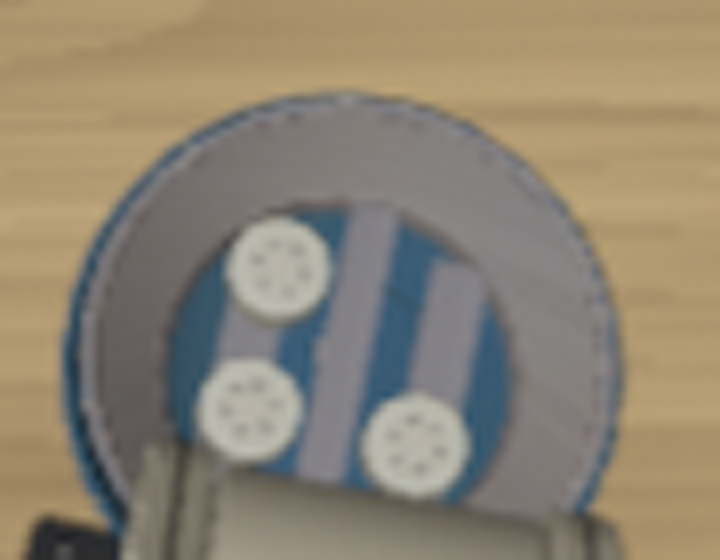

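Cells have dropped. There may be something left at the middle slat's edge, (318,355) in the top crop, so I'll shake harder.

```bash
python3 -m crank '[[[0,0.011,0],[0,0,0],0.0],[[0,0.011,0],[0,0,0],0.0],[[0,-0.022,0],[0,0,0],0.0],[[0,-0.022,0],[0,0,0],0.0],[[0,0.022,0],[0,0,0],0],[[0,0.022,0],[0,0,0],0],[[0,-0.022,0],[0,0,0],0],[[0,-0.022,0],[0,0,0],0]]'
python3 -m crank '[[[0,0.022,0],[0,0,0],0.0],[[0,0.022,0],[0,0,0],0.0],[[0,-0.022,0],[0,0,0],0.0],[[0,-0.022,0],[0,0,0],0.0],[[0,0.022,0],[0,0,0],0],[[0,0.022,0],[0,0,0],0],[[0,-0.022,0],[0,0,0],0],[[0,-0.022,0],[0,0,0],0]]'
python3 -m crank '[[[0,0.022,0],[0,0,0],0.0],[[0,0.022,0],[0,0,0],0.0],[[0,-0.022,0],[0,0,0],0.0],[[0,-0.022,0],[0,0,0],0.0],[[0,0.022,0],[0,0,0],0],[[0,0.022,0],[0,0,0],0],[[0,-0.022,0],[0,0,0],0],[[0,-0.022,0],[0,0,0],0]]'
python3 -m crank '[[[0,0.011,0],[0,0,0],0.0],[[0,0.011,0],[0,0,0],0.0],[[0,0,0],[0,0,0],0.0],[[0,0,0],[0,0,0],0.0],[[0,0,0],[0,0,0],0],[[0,0,0],[0,0,0],0],[[0,0,0],[0,0,0],0],[[0,0,0],[0,0,0],0]]'
python3 - <<'E'
from h import *
status()
for n in("top","scene"):
    d=look(n)
    if n=="scene": crop(d,"sc5.png",230,150,360,260,6)
    else: crop(d,"tc5.png",310,195,400,265,8)
E
```

```text
t: 10.8
ee_pos: [461.6, -97.9, 88.7]
orientation: [0.179, 1.563, -0.179]
ft_force: [0.4, -0.5, -3.4]
width: 19.5
t: 11.47
ee_pos: [461.6, -97.8, 88.7]
orientation: [0.179, 1.563, -0.179]
ft_force: [0.9, -0.0, -2.5]
width: 19.8
t: 12.13
ee_pos: [461.6, -97.9, 88.7]
orientation: [0.179, 1.563, -0.179]
ft_force: [0.6, -0.9, -2.9]
width: 19.8
t: 12.8
ee_pos: [465.8, -78.8, 88.7]
orientation: [0.183, 1.563, -0.183]
ft_force: [0.6, -0.2, -2.7]
width: 20.1
t 12.8 tcp [465.8 -78.8  88.7] F [ 0.6 -0.2 -2.7] w 20.1 q [-0.19  0.42  2.05 -0.    0.67 -1.53]
toolx [ 0. -0. -1.] y [ 0.231  0.973 -0.   ] z [ 0.973 -0.231  0.   ]
```

View pics/sc5.png

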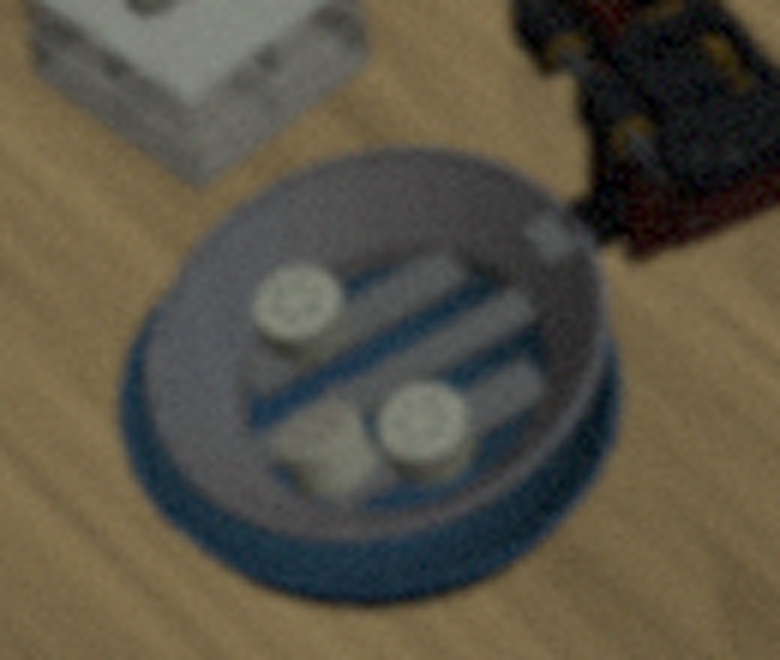

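View pics/tc5.png

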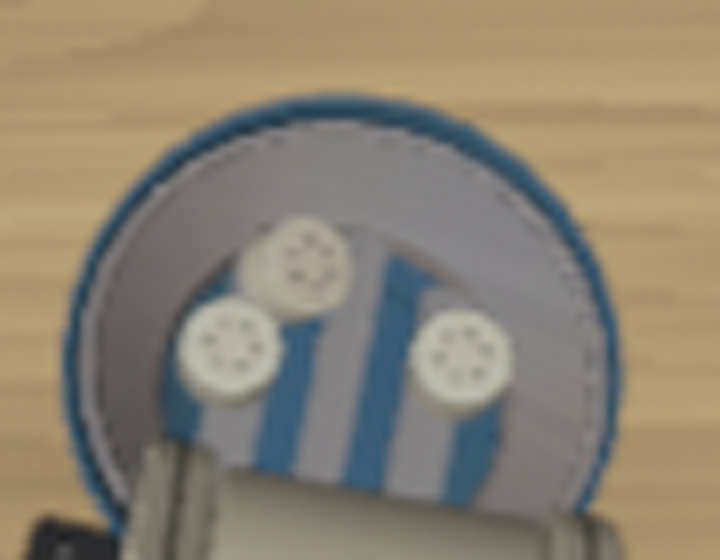

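The shake made the sieve sag at its front and one pod has tipped. I'll measure the sag.

Run:
```python
from h import *
d=look("wrist"); o=d["o"]; r=R.from_rotvec(o["orientation"]).as_matrix(); cv2.imwrite("pics/w6.png",d["img"])
m=d["img"].max(2)<60
ys=[y for y in range(60,250) if m[y,300:325].mean()>.8]; print("rows",ys[0],ys[-1])
for y in(90,100,110,113,120,135,170,200,230,250):
    k=np.nonzero(m[y,250:375])[0]+250; print(y,(k.min(),k.max()) if len(k) else None)
t=look("top"); s=look("scene")
# rim far point / rim left/right from both views via ellipse of gray rim is poor: triangulate pods & far rim
far=lambda: None
a=tri(t,[310+330/8,195+118/8],s,[230+150/6,150+330/6]); print(a)
```

```text
rows 109 249
90 None
100 None
110 (np.int64(290), np.int64(337))
113 (np.int64(286), np.int64(340))
120 (np.int64(284), np.int64(343))
135 (np.int64(283), np.int64(344))
170 (np.int64(284), np.int64(342))
200 (np.int64(285), np.int64(341))
230 (np.int64(286), np.int64(340))
250 (np.int64(287), np.int64(339))
[ 654.84173012 -105.06909907  145.48917344]
```

View pics/w6.png

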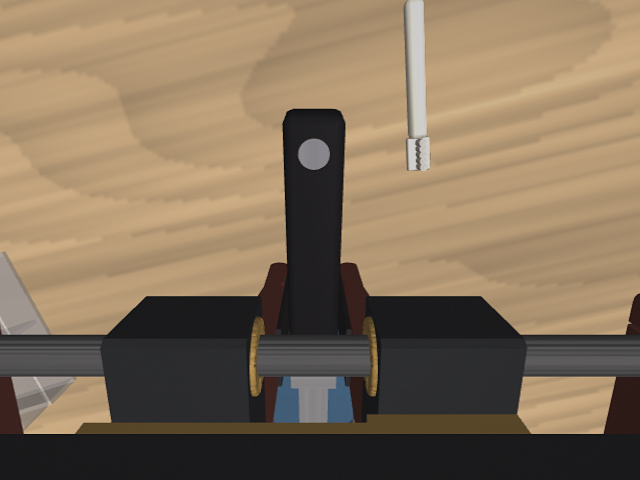

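```bash
python3 -m crank '[[[-0.002,0,0],[0,-0.02,0],0.0],[[-0.002,0,0],[0,-0.02,0],0.0],[[-0.002,0,0],[0,-0.02,0],0.0],[[-0.002,0,0],[0,-0.02,0],0.0],[[-0.002,0,0],[0,-0.02,0],0],[[-0.002,0,0],[0,-0.02,0],0],[[-0.002,0,0],[0,-0.02,0],0],[[-0.002,0,0],[0,-0.02,0],0]]'
python3 -m crank '[[[0,0,0],[0,0,0],0.0],[[0,0,0],[0,0,0],0.0],[[0,0,0],[0,0,0],0.0],[[0,0,0],[0,0,0],0.0],[[0,0,0],[0,0,0],0],[[0,0,0],[0,0,0],0],[[0,0,0],[0,0,0],0],[[0,0,0],[0,0,0],0]]'
python3 - <<'E'
from h import *
status()
for n in("top","scene"):
    d=look(n)
    if n=="scene": crop(d,"sc7.png",230,150,360,260,6)
    else: crop(d,"tc7.png",310,195,400,265,8)
E
```

```text
t: 13.72
ee_pos: [464.6, -78.4, 104.9]
orientation: [0.164, 1.402, -0.193]
ft_force: [0.4, -1.1, -2.3]
width: 20.1
t: 14.38
ee_pos: [464.8, -78.5, 104.6]
orientation: [0.164, 1.404, -0.193]
ft_force: [-0.4, -0.2, -2.6]
width: 20.0
t 14.38 tcp [464.8 -78.5 104.6] F [-0.4 -0.2 -2.6] w 20.0 q [-0.19  0.34  2.15 -0.02  0.49 -1.51]
toolx [ 0.155 -0.037 -0.987] y [ 0.231  0.973 -0.   ] z [ 0.961 -0.228  0.159]
```

View pics/sc7.png

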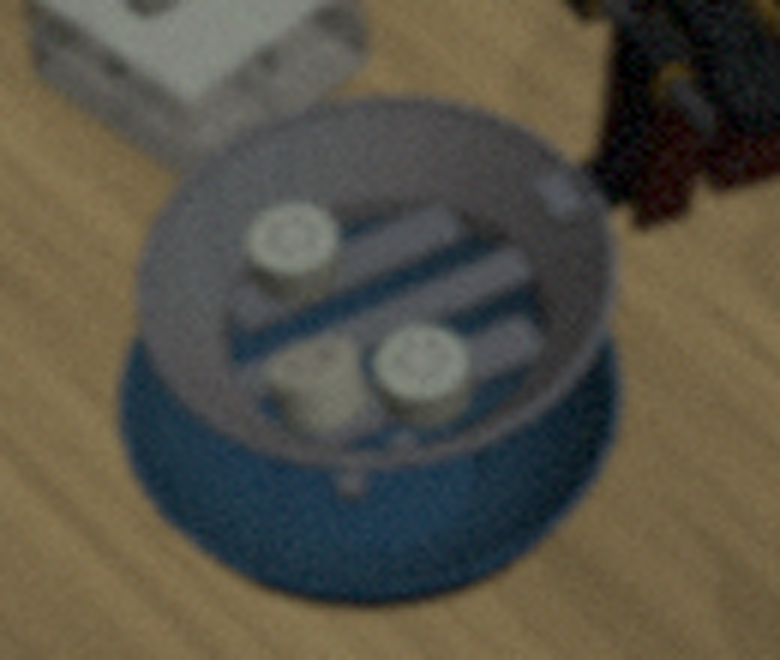

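View pics/tc7.png

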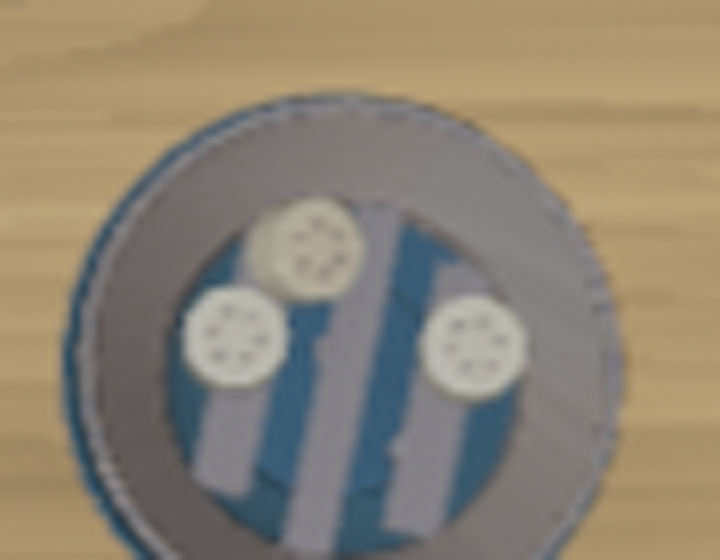

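```bash
python3 -m crank '[[[0,0.003,0],[0,0,0],0.0],[[0,0.007,-0.001],[0,0,0],0.0],[[0,0.011,-0.001],[0,0,0],0.0],[[0,0.014,-0.0015],[0,0,0],0.0],[[0,0.015,-0.0015],[0,0,0],0],[[0,0.015,-0.0015],[0,0,0],0],[[0,0.015,-0.0015],[0,0,0],0],[[0,0.015,-0.0015],[0,0,0],0]]'
python3 -m crank '[[[0,0.015,-0.0015],[0,0,0],0.0],[[0,0.015,-0.0015],[0,0,0],0.0],[[0,0.015,-0.0015],[0,0,0],0.0],[[0,0.015,-0.0015],[0,0,0],0.0],[[0,0.015,-0.002],[0,0,0],0],[[0,0.015,-0.002],[0,0,0],0],[[0,0.015,-0.002],[0,0,0],0],[[0,0.012,-0.002],[0,0,0],0]]'
python3 -m crank '[[[0,0.009,-0.002],[0,0,0],0.0],[[0,0.006,-0.001],[0,0,0],0.0],[[0,0.003,-0.001],[0,0,0],0.0],[[0,0,0],[0,0,0],0.0],[[0,0,0],[0,0,0],0],[[0,0,0],[0,0,0],0],[[0,0,0],[0,0,0],0],[[0,0,0],[0,0,0],0]]'
python3 - <<'E'
from h import *
status()
for n in("top","scene"):
    d=look(n); cv2.imwrite(f"pics/{n}8.png",d["img"])
    if n=="scene": crop(d,"sc8.png",230,130,430,330,3)
    else: crop(d,"tc8.png",220,180,420,300,4)
E
```

```text
t: 15.15
ee_pos: [477.5, 17.4, 103.1]
orientation: [0.164, 1.404, -0.193]
ft_force: [1.0, -0.1, -3.5]
width: 19.8
t: 15.82
ee_pos: [491.1, 134.8, 100.9]
orientation: [0.164, 1.404, -0.192]
ft_force: [0.9, 0.3, -2.8]
width: 20.1
t: 16.48
ee_pos: [491.3, 151.1, 100.3]
orientation: [0.165, 1.404, -0.193]
ft_force: [0.5, 0.2, -3.1]
width: 19.8
t 16.48 tcp [491.3 151.1 100.3] F [ 0.5  0.2 -3.1] w 19.8 q [ 0.33  0.41  2.04 -0.16  0.56 -0.88]
toolx [ 0.155 -0.037 -0.987] y [ 0.231  0.973 -0.   ] z [ 0.96  -0.228  0.159]
```

View pics/sc8.png

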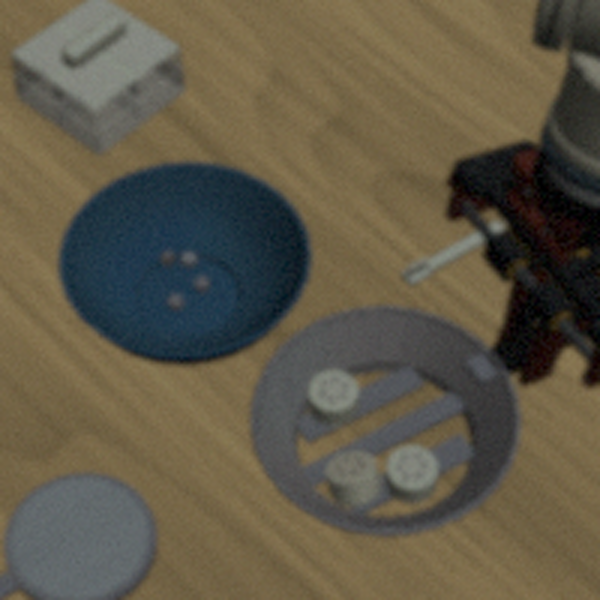

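View pics/tc8.png

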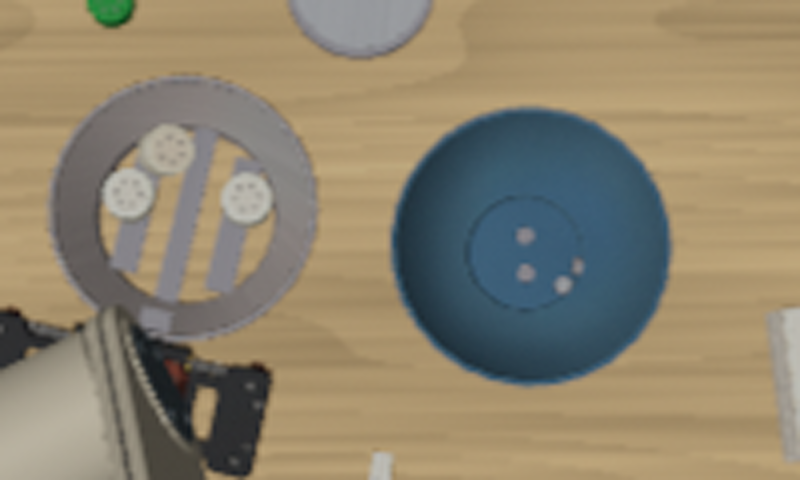

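Four cells are in the bowl, at (526,236), (526,273), (563,285) and (577,266) in the top crop. That matches the four I saw, and the slats look bare. Next I'll set the sieve down.

```bash
python3 -m crank '[[[0.010,0,-0.0016],[0,0,0],0.0],[[0.014,0,-0.0022],[0,0,0],0.0],[[0.014,0,-0.0022],[0,0,0],0.0],[[0.014,0,-0.0022],[0,0,0],0.0],[[0.012,0,-0.002],[0,0,0],0],[[0.010,0,-0.0016],[0,0,0],0],[[0.006,0,-0.001],[0,0,0],0],[[0.002,0,0],[0,0,0],0]]'
python3 -m crank '[[[0.002,0,0],[0,0,0],0.0],[[0.001,0,0],[0,0,0],0.0],[[0.001,0,0],[0,0,0],0.0],[[0,0,0],[0,0,0],0.0],[[0,0,0],[0,0,0],0],[[0,0,0],[0,0,0],0],[[0,0,0],[0,0,0],0],[[0,0,0],[0,0,0],0]]'
python3 -c "from h import *;status();d=look('scene');crop(d,'sc9.png',230,180,430,330,4)"
```

```text
t: 17.25
ee_pos: [491.1, 151.3, 16.1]
orientation: [0.164, 1.405, -0.193]
ft_force: [-2.7, 0.6, 1.0]
width: 19.8
t: 17.92
ee_pos: [492.7, 151.4, 13.6]
orientation: [0.164, 1.403, -0.193]
ft_force: [-2.5, -0.0, 4.4]
width: 19.8
t 17.92 tcp [492.7 151.4  13.6] F [-2.5 -0.   4.4] w 19.8 q [ 0.33  0.58  2.06 -0.24  0.37 -0.8 ]
toolx [ 0.156 -0.037 -0.987] y [0.231 0.973 0.   ] z [ 0.96  -0.228  0.16 ]
```

View pics/sc9.png

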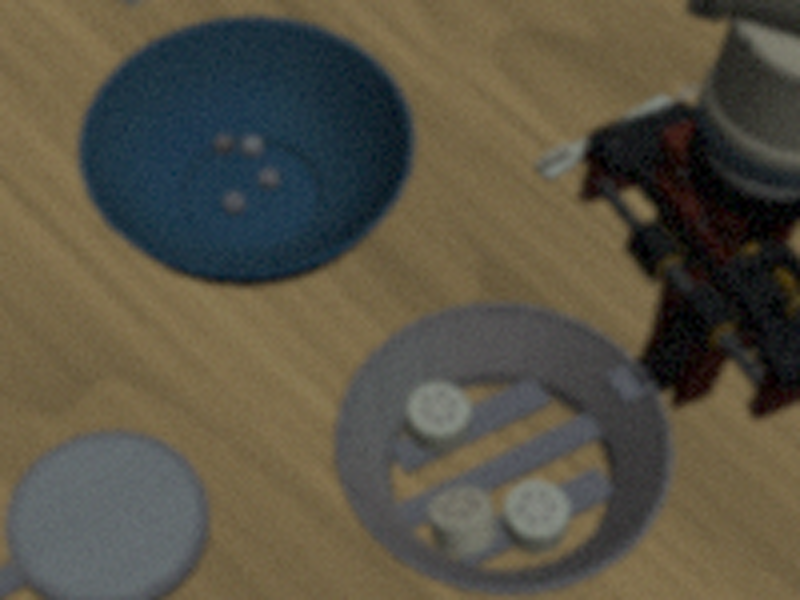

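```bash
python3 -m crank '[[[0,0,0],[0,0,0],0.05],[[0,0,0],[0,0,0],0.05],[[0,0,0],[0,0,0],0.05],[[0,0,0],[0,0,0],0.05],[[-0.005,0,0],[0,0,0],0.05],[[-0.01,0,0],[0,0,0],0.05],[[-0.02,0,0],[0,0,0],0.05],[[-0.03,0,0],[0,0,0],0.05]]'
python3 -m crank '[[[-0.03,0,0],[0,0.02,0],0.05],[[-0.03,0,0],[0,0.02,0],0.05],[[-0.03,0,0],[0,0.02,0],0.05],[[-0.03,0,0],[0,0.02,0],0.05],[[-0.03,0,0],[0,0.02,0],0.05],[[0,0,0.02],[0,0.02,0],0.05],[[0,0,0.02],[0,0.02,0],0.05],[[0,0,0.02],[0,0.02,0],0.05]]'
python3 -m crank '[[[0,0,0.02],[0,0,0],0.05],[[0,0,0.02],[0,0,0],0.05],[[0,0,0.02],[0,0,0],0.05],[[0,0,0.02],[0,0,0],0.05],[[0,0,0.02],[0,0,0],0.05],[[0,0,0],[0,0,0],0.05],[[0,0,0],[0,0,0],0.05],[[0,0,0],[0,0,0],0.05]]'
python3 - <<'E'
from h import *
status(); d=look("wrist"); cv2.imwrite("pics/w10.png",d["img"])
E
```

```text
t: 18.63
ee_pos: [481.0, 153.3, 77.1]
orientation: [0.163, 1.407, -0.194]
ft_force: [0.6, 0.2, 0.5]
width: 49.9
t: 19.3
ee_pos: [523.8, 144.2, 231.0]
orientation: [0.183, 1.561, -0.181]
ft_force: [0.1, -0.9, 0.8]
width: 50.3
t: 19.97
ee_pos: [619.3, 121.1, 228.9]
orientation: [0.183, 1.564, -0.183]
ft_force: [-1.1, 0.5, -0.4]
width: 49.8
t 19.97 tcp [619.3 121.1 228.9] F [-1.1  0.5 -0.4] w 49.8 q [ 0.17  0.43  1.61  0.    1.11 -1.16]
toolx [-0.001  0.    -1.   ] y [ 0.231  0.973 -0.   ] z [ 0.973 -0.231 -0.001]
```

View pics/w10.png

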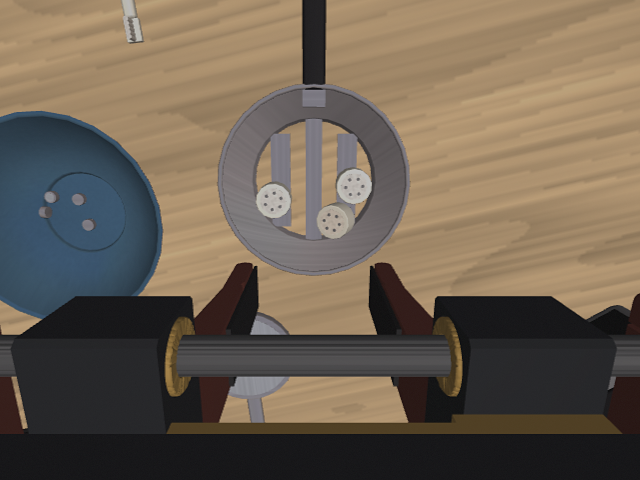

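Sharp view. Flat pods at (274,200) and (354,185), and the third pod at (333,221) tilted, leaning on the front wall. The slats are bare and the four cells are in the bowl. I'll locate the pods in the tool frame.

Run:
```python
from h import *
d=look("wrist"); o=d["o"]; r=R.from_rotvec(o["orientation"]).as_matrix()
crop(d,"w11.png",215,80,415,280,4) if 0 else crop(d,"w11.png",215,80,415,230,4)
g=cv2.cvtColor(d["img"],cv2.COLOR_BGR2HSV); m=(g[...,2]>165)&(g[...,1]<40); m[:80]=0;m[260:]=0;m[:,:220]=0;m[:,410:]=0
m=cv2.morphologyEx(m.astype(np.uint8),cv2.MORPH_CLOSE,np.ones((5,5)))
for c,st,k in blobs(m,100):
    cn=cv2.findContours(k.astype(np.uint8),0,1)[0][0]; (u,v),rad=cv2.minEnclosingCircle(cn)
    P=plane(d,[[u,v]],28)[0]; print(np.round((u,v,rad),1),st,P.round(1),"tool",((P-o["ee_pos"])@r).round(1))
# floor circle centre: floor edge ellipse left 254, right 374, rim 218..409 x, 82..275 y
P=plane(d,[[313.5,179.5]],36)[0]; print("rim",P.round(1),((P-o["ee_pos"])@r).round(1))
b=plane(d,[[80,212]],8)
```

```text
[354.  186.4  17.4] [337, 169, 35, 35, 927] [611.3 161.6  28. ] tool [200.9  37.5 -16.8]
[273.  200.5  17.3] [256, 184, 35, 34, 903] [606.8  83.7  28. ] tool [200.9 -39.3  -3.3]
[331.9 222.   16.6] [317, 206, 32, 33, 797] [640.2 133.8  28. ] tool [200.9  17.1  17.7]
rim [595.3 126.1  36. ] [192.9  -0.7 -24.3]
```

View pics/w11.png

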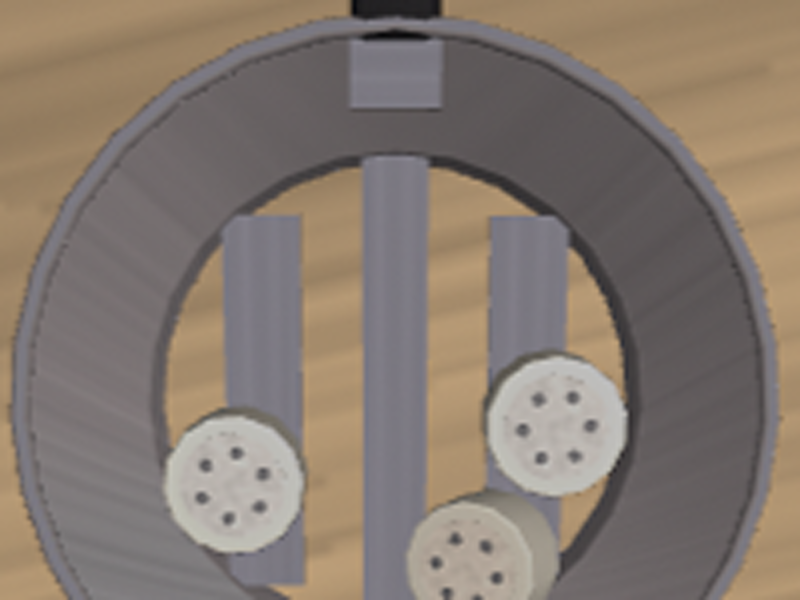

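```bash
python3 -m crank '[[[0,-0.0295,-0.001],[0,0,0],0.05],[[0,-0.0295,-0.001],[0,0,0],0.05],[[0,-0.0295,-0.001],[0,0,0],0.05],[[0,-0.0295,-0.001],[0,0,0],0.05],[[0,-0.0295,-0.001],[0,0,0],0.05],[[0,-0.0295,-0.001],[0,0,0],0.05],[[0,-0.0295,-0.001],[0,0,0],0.05],[[0,-0.0295,-0.001],[0,0,0],0.05]]'
python3 -m crank '[[[0,-0.0295,-0.001],[0,0,0],0.05],[[0,-0.0295,-0.001],[0,0,0],0.05],[[0,-0.0295,-0.001],[0,0,0],0.05],[[0,-0.0295,-0.001],[0,0,0],0.05],[[0,-0.0295,-0.001],[0,0,0],0.05],[[0,-0.0295,-0.001],[0,0,0],0.05],[[0,-0.0295,-0.001],[0,0,0],0.05],[[0,-0.0295,-0.001],[0,0,0],0.05]]'
python3 -m crank '[[[0,0,0],[-0.08,0,0],0.05],[[0,0,0],[-0.08,0,0],0.05],[[0,0,0],[-0.08,0,0],0.05],[[0,0,0],[-0.08,0,0],0.05],[[0,0,0],[0,0,0],0.05],[[0,0,0],[0,0,0],0.05],[[0,0,0],[0,0,0],0.05],[[0,0,0],[0,0,0],0.05]]'
python3 - <<'E'
from h import *
status(); d=look("wrist"); cv2.imwrite("pics/w12.png",d["img"])
E
```

```text
t: 20.73
ee_pos: [557.0, -107.4, 229.1]
orientation: [0.182, 1.563, -0.182]
ft_force: [0.2, 0.2, -1.0]
width: 50.2
t: 21.4
ee_pos: [495.1, -335.1, 229.1]
orientation: [0.182, 1.563, -0.182]
ft_force: [0.2, 0.6, -0.2]
width: 49.8
t: 22.07
ee_pos: [496.0, -334.3, 228.9]
orientation: [-0.067, 1.57, 0.067]
ft_force: [0.2, 0.2, 0.5]
width: 49.8
t 22.07 tcp [ 496.  -334.3  228.9] F [0.2 0.2 0.5] w 49.8 q [-0.61  0.38  1.69  0.    1.08 -2.27]
toolx [ 0. -0. -1.] y [-0.086  0.996 -0.   ] z [0.996 0.086 0.   ]
```

View pics/w12.png

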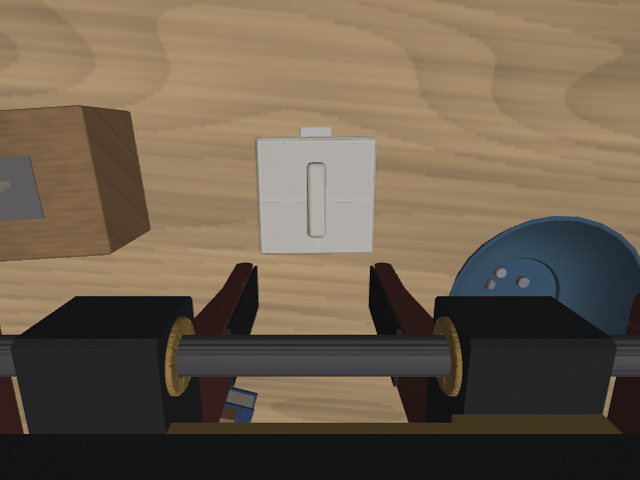

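Run:
```python
from h import *
d=look("wrist"); o=d["o"]; r=R.from_rotvec(o["orientation"]).as_matrix()
I=d["img"]; crop(d,"w13.png",240,120,400,270,5)
TL=lambda P:((P-o["ee_pos"])@r)
g=cv2.cvtColor(I,cv2.COLOR_BGR2HSV); m=((g[...,1]<28)&(g[...,2]>140)).astype(np.uint8); m[:134]=0;m[262:]=0;m[:,:230]=0;m[:,400:]=0
b=max(blobs(m,100),key=lambda x:x[1][4]); print(b[1])
cn=cv2.findContours(b[2].astype(np.uint8),0,1)[0][0]; hull=cv2.convexHull(cn)
q=cv2.approxPolyDP(hull,6,True)[:,0]; print(q.tolist()); Q=plane(d,q,54); print(TL(Q).round(1).tolist(), Q.mean(0).round(1),TL(Q).mean(0).round(1))
for i in range(len(Q)): e=TL(Q)[(i+1)%len(Q)]-TL(Q)[i]; print(np.linalg.norm(e).round(1),np.degrees(np.arctan2(e[2],e[1])).round(2))
```

```text
[257, 137, 118, 116, 12874]
[[372, 137], [371, 251], [262, 252], [259, 138]]
[[174.8, 48.8, -62.8], [174.8, 51.8, 38.5], [174.8, -48.0, 39.5], [174.8, -47.2, -62.0]] [ 484.3 -334.    54. ] [174.8   1.4 -11.7]
101.4 88.35
99.7 179.44
101.5 -89.54
96.0 -0.49
```

View pics/w13.png

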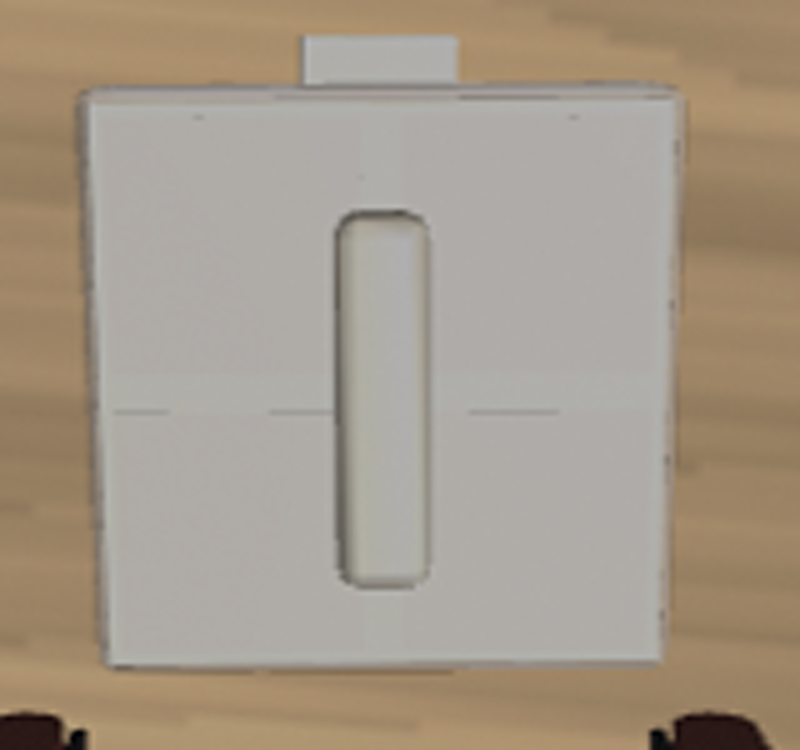

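Run:
```python
from h import *
d=look("wrist"); o=d["o"]; r=R.from_rotvec(o["orientation"]).as_matrix()
TL=lambda P:((P-o["ee_pos"])@r)
P=plane(d,[[240+384/5,120+222/5],[240+386/5,120+578/5]],72); print(TL(P).round(1),TL(P).mean(0).round(1),P.mean(0).round(1))
# lid edges: top-face outer corners
q=np.array([[83,90],[680,92],[662,661],[107,667]])/5+[240,120]
Q=plane(d,q,54);print(TL(Q).round(1),TL(Q).mean(0))
```

```text
[[156.8   1.9 -41.3]
 [156.8   2.3  19. ]] [156.8   2.1 -11.1] [ 484.8 -333.3   72. ]
[[174.8 -49.2 -62. ]
 [174.8  52.3 -61.7]
 [174.8  53.1  39.6]
 [174.8 -48.6  40.8]] [174.7887917    1.88998536 -10.80178312]
```

```bash
python3 -m crank '[[[0,0.002,-0.011],[0,0,0],0.05],[[0.03,0,0],[0,0,0],0.05],[[0.035,0,0],[0,0,0],0.05],[[0.035,0,0],[0,0,0],0.05],[[0.03,0,0],[0,0,0],0.05],[[0.02,0,0],[0,0,0],0.05],[[0.012,0,0],[0,0,0],0.05],[[0.009,0,0],[0,0,0],0.05]]'
python3 -m crank '[[[0,0,0],[0,0,0],0.05],[[0,0,0],[0,0,0],0.05],[[0,0,0],[0,0,0],0.0],[[0,0,0],[0,0,0],0.0],[[0,0,0],[0,0,0],0],[[0,0,0],[0,0,0],0],[[0,0,0],[0,0,0],0],[[0,0,0],[0,0,0],0]]'
python3 -m crank '[[[0,0,0],[0,0,0],0.0],[[0,0,0],[0,0,0],0.0],[[0,0,0],[0,0,0],0.0],[[0,0,0],[0,0,0],0.0],[[0,0,0],[0,0,0],0],[[0,0,0],[0,0,0],0],[[0,0,0],[0,0,0],0],[[0,0,0],[0,0,0],0]]'
```

```text
t: 22.88
ee_pos: [483.9, -333.2, 56.5]
orientation: [-0.067, 1.571, 0.069]
ft_force: [-0.8, 0.6, -0.5]
width: 50.2
t: 23.55
ee_pos: [485.0, -333.6, 58.1]
orientation: [-0.069, 1.569, 0.068]
ft_force: [0.4, 0.2, 3.4]
width: 15.2
t: 24.22
ee_pos: [485.0, -333.6, 58.1]
orientation: [-0.069, 1.57, 0.068]
ft_force: [-1.1, 0.3, 5.7]
width: 15.9
```

```bash
python3 -m crank '[[[-0.004,0,0],[0,0,0],0.0],[[-0.006,0,0],[0,0,0],0.0],[[-0.01,0,0],[0,0,0],0.0],[[-0.01,0,0],[0,0,0],0.0],[[-0.01,0,0],[0,0,0],0],[[-0.01,0,0],[0,0,0],0],[[-0.006,0,0],[0,0,0],0],[[-0.004,0,0],[0,0,0],0]]'
python3 -m crank '[[[0,0.0,0],[0,0,0],0.0],[[0,0.01,-0.006],[0,0,0],0.0],[[0,0.02,-0.012],[0,0,0],0.0],[[0,0.025,-0.014],[0,0,0],0.0],[[0,0.025,-0.014],[0,0,0],0],[[0,0.025,-0.014],[0,0,0],0],[[0,0.025,-0.014],[0,0,0],0],[[0,0.027,-0.013],[0,0,0],0]]'
python3 -c "from h import *;status();d=look('scene');crop(d,'sc14.png',200,100,460,295,3)"
```

```text
t: 24.88
ee_pos: [485.4, -333.9, 119.3]
orientation: [-0.069, 1.568, 0.068]
ft_force: [0.2, 0.4, -2.0]
width: 16.0
t: 25.55
ee_pos: [382.4, -183.1, 117.2]
orientation: [-0.068, 1.571, 0.069]
ft_force: [0.3, -0.0, -2.0]
width: 15.8
t 25.55 tcp [ 382.4 -183.1  117.2] F [ 0.3 -0.  -2. ] w 15.8 q [-0.47  0.31  2.13 -0.    0.7  -2.13]
toolx [-0.001  0.001 -1.   ] y [-0.087  0.996  0.001] z [ 0.996  0.087 -0.001]
```

View pics/sc14.png

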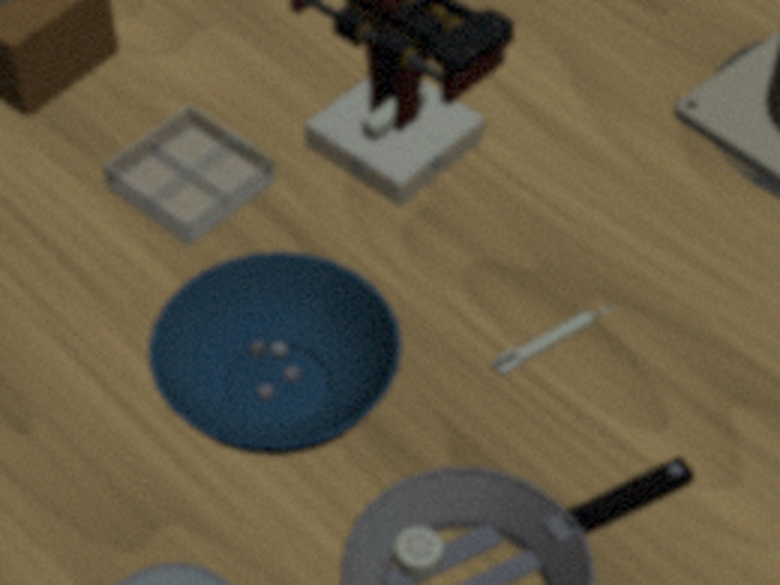

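```bash
python3 -m crank '[[[0.01,0,0],[0,0,0],0.0],[[0.016,0,0],[0,0,0],0.0],[[0.016,0,0],[0,0,0],0.0],[[0.016,0,0],[0,0,0],0.0],[[0.012,0,0],[0,0,0],0],[[0.008,0,0],[0,0,0],0],[[0.005,0,0],[0,0,0],0],[[0.003,0,0],[0,0,0],0]]'
python3 -m crank '[[[0.001,0,0],[0,0,0],0.0],[[0,0,0],[0,0,0],0.0],[[0,0,0],[0,0,0],0.05],[[0,0,0],[0,0,0],0.05],[[0,0,0],[0,0,0],0.05],[[-0.01,0,0],[0,0,0],0.05],[[-0.02,0,0],[0,0,0],0.05],[[-0.03,0,0],[0,0,0],0.05]]'
python3 -c "from h import *;status()"
```

```text
t: 26.27
ee_pos: [384.0, -184.4, 31.1]
orientation: [-0.068, 1.571, 0.069]
ft_force: [-0.4, -0.6, -0.9]
width: 15.9
t: 26.93
ee_pos: [383.2, -184.1, 90.6]
orientation: [-0.067, 1.573, 0.07]
ft_force: [0.1, -0.9, -1.3]
width: 49.5
t 26.93 tcp [ 383.2 -184.1   90.6] F [ 0.1 -0.9 -1.3] w 49.5 q [-0.48  0.37  2.14  0.    0.63 -2.13]
toolx [-0.004  0.002 -1.   ] y [-0.087  0.996  0.002] z [ 0.996  0.087 -0.003]
```

```bash
python3 -m crank '[[[-0.01,0,0],[0.1236,0,0],0.05],[[-0.01,0,0],[0.1236,0,0],0.05],[[-0.01,0,0],[0.1236,0,0],0.05],[[-0.01,0,0],[0.1236,0,0],0.05],[[-0.01,0,0],[0.1236,0,0],0.05],[[-0.01,0,0],[0.1236,0,0],0.05],[[-0.01,0,0],[0.1236,0,0],0.05],[[-0.01,0,0],[0.1236,0,0],0.05]]'
python3 -m crank '[[[-0.01,0,0],[0.1236,0,0],0.05],[[-0.01,0,0],[0.1236,0,0],0.05],[[-0.01,0,0],[0.1236,0,0],0.05],[[-0.01,0,0],[0.1236,0,0],0.05],[[0,0,0],[0,0,0],0.05],[[0,0,0],[0,0,0],0.05],[[0,0,0],[0,0,0],0.05],[[0,0,0],[0,0,0],0.05]]'
python3 - <<'E'
from h import *
status();o=ctrl.get_obs();r=R.from_rotvec(o["orientation"]).as_matrix()
print(((np.array([606.8,83.7,150])-o["ee_pos"])@r).round(1))
d=look("top");crop(d,"tc15.png",220,180,480,330,3)
E
```

```text
t: 27.6
ee_pos: [384.4, -184.7, 172.1]
orientation: [0.708, 1.451, -0.708]
ft_force: [-0.9, 0.9, 0.1]
width: 50.4
t: 28.27
ee_pos: [384.1, -184.5, 210.3]
orientation: [1.078, 1.289, -1.078]
ft_force: [-0.4, -0.3, 0.2]
width: 50.3
t 28.27 tcp [ 384.1 -184.5  210.3] F [-0.4 -0.3  0.2] w 50.3 q [-0.48  0.15  2.06 -0.    0.94 -0.65]
toolx [-0.001  0.    -1.   ] y [ 0.984  0.176 -0.001] z [ 0.176 -0.984 -0.001]
[  60.2  266.6 -224.7]
```

View pics/tc15.png

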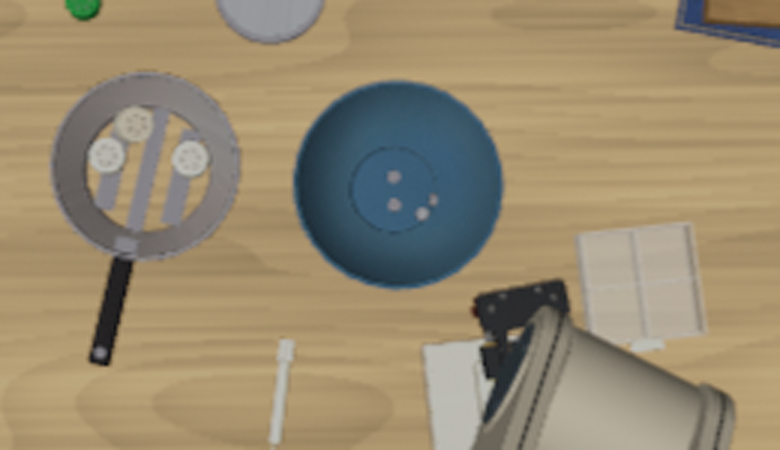

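```bash
python3 -m crank '[[[0,0.0167,-0.014],[0,0,0],0.05],[[0,0.0167,-0.014],[0,0,0],0.05],[[0,0.0167,-0.014],[0,0,0],0.05],[[0,0.0167,-0.014],[0,0,0],0.05],[[0,0.0167,-0.014],[0,0,0],0.05],[[0,0.0167,-0.014],[0,0,0],0.05],[[0,0.0167,-0.014],[0,0,0],0.05],[[0,0.0167,-0.014],[0,0,0],0.05]]'
python3 -m crank '[[[0,0.0167,-0.014],[0,0,0],0.05],[[0,0.0167,-0.014],[0,0,0],0.05],[[0,0.0167,-0.014],[0,0,0],0.05],[[0,0.0167,-0.014],[0,0,0],0.05],[[0,0.0167,-0.014],[0,0,0],0.045],[[0,0.0167,-0.014],[0,0,0],0.042],[[0,0.0167,-0.014],[0,0,0],0.042],[[0,0.0167,-0.014],[0,0,0],0.042]]'
python3 -m crank '[[[0,0,0],[0,0,0],0.042],[[0,0,0],[0,0,0],0.042],[[0,0,0],[0,0,0],0.042],[[0,0,0],[0,0,0],0.042],[[0,0,0],[0,0,0],0.042],[[0,0,0],[0,0,0],0.042],[[0,0,0],[0,0,0],0.042],[[0,0,0],[0,0,0],0.042]]'
python3 - <<'E'
from h import *
status(); d=look("wrist"); cv2.imwrite("pics/w16.png",d["img"])
o=d["o"]; r=R.from_rotvec(o["orientation"]).as_matrix()
g=cv2.cvtColor(d["img"],cv2.COLOR_BGR2HSV); m=(g[...,2]>160)&(g[...,1]<45); m[330:]=0
m=cv2.morphologyEx(m.astype(np.uint8),cv2.MORPH_CLOSE,np.ones((5,5)))
for c,st,k in blobs(m,300):
    cn=cv2.findContours(k.astype(np.uint8),0,1)[0][0]; (u,v),rad=cv2.minEnclosingCircle(cn)
    P=plane(d,[[u,v]],28)[0]; print(np.round((u,v,rad),1),st,P.round(1),"tool",((P-o["ee_pos"])@r).round(1))
E
```

```text
t: 28.98
ee_pos: [496.9, -50.2, 210.1]
orientation: [1.078, 1.289, -1.079]
ft_force: [-0.7, -0.2, 0.6]
width: 49.9
t: 29.65
ee_pos: [608.9, 83.2, 209.8]
orientation: [1.077, 1.289, -1.079]
ft_force: [0.7, -1.2, -0.3]
width: 42.0
t: 30.32
ee_pos: [608.6, 82.0, 210.9]
orientation: [1.08, 1.287, -1.08]
ft_force: [0.1, -0.2, -1.1]
width: 41.9
t 30.32 tcp [608.6  82.  210.9] F [ 0.1 -0.2 -1.1] w 41.9 q [ 0.11  0.42  1.66 -0.    1.06 -0.06]
toolx [ 0.  0. -1.] y [0.985 0.174 0.   ] z [ 0.174 -0.985  0.   ]
[332.4 117.6  19.9] [313, 98, 39, 40, 1189] [611.5 161.7  28. ] tool [182.9  16.6 -78. ]
[359.  151.5  21. ] [341, 131, 37, 42, 1120] [639.8 137.7  28. ] tool [182.9  40.4 -49.4]
[311.6 204.9  18.1] [294, 187, 36, 36, 1002] [607.1  83.6  28. ] tool [182.9  -1.3  -1.9]
[ 69.  243.   62.6] [10, 220, 121, 45, 1123] [390.8   9.   28. ] tool [ 182.9 -227.2   34.1]
```

View pics/w16.png

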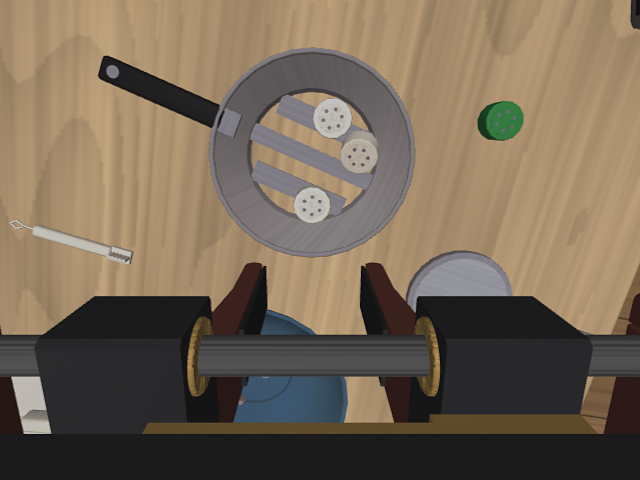

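The tool-frame offset to the pod at (312,205) is small. Green look-alike at (500,120) stays untouched. Descending for a shallow grasp of about 9 mm.

```bash
python3 -m crank '[[[0.03,-0.0013,-0.0019],[0,0,0],0.042],[[0.035,0,0],[0,0,0],0.042],[[0.035,0,0],[0,0,0],0.042],[[0.035,0,0],[0,0,0],0.042],[[0.025,0,0],[0,0,0],0.042],[[0.018,0,0],[0,0,0],0.042],[[0.009,0,0],[0,0,0],0.042],[[0.005,0,0],[0,0,0],0.042]]'
python3 -m crank '[[[0,0,0],[0,0,0],0.042],[[0,0,0],[0,0,0],0.042],[[0,0,0],[0,0,0],0.0],[[0,0,0],[0,0,0],0.0],[[0,0,0],[0,0,0],0],[[0,0,0],[0,0,0],0],[[0,0,0],[0,0,0],0],[[0,0,0],[0,0,0],0]]'
python3 -m crank '[[[-0.005,0,0],[0,0,0],0.0],[[-0.01,0,0],[0,0,0],0.0],[[-0.015,0,0],[0,0,0],0.0],[[-0.02,0,0],[0,0,0],0.0],[[-0.02,0,0],[0,0,0],0],[[-0.02,0,0],[0,0,0],0],[[-0.015,0,0],[0,0,0],0],[[-0.01,0,0],[0,0,0],0]]'
python3 - <<'E'
from h import *
status(); d=look("wrist"); cv2.imwrite("pics/w17.png",d["img"])
E
```

```text
t: 31.03
ee_pos: [606.4, 83.8, 17.4]
orientation: [1.078, 1.288, -1.081]
ft_force: [0.7, -0.2, -0.5]
width: 42.0
t: 31.7
ee_pos: [608.1, 84.0, 20.0]
orientation: [1.081, 1.285, -1.078]
ft_force: [-0.1, -1.1, 6.9]
width: 32.8
t: 32.37
ee_pos: [607.8, 84.1, 136.3]
orientation: [1.081, 1.285, -1.078]
ft_force: [0.9, -0.1, 0.1]
width: 33.0
t 32.37 tcp [607.8  84.1 136.3] F [ 0.9 -0.1  0.1] w 33.0 q [ 0.12  0.51  1.72  0.    0.91 -0.06]
toolx [ 0.003  0.    -1.   ] y [0.985 0.174 0.003] z [ 0.174 -0.985  0.   ]
```

View pics/w17.png

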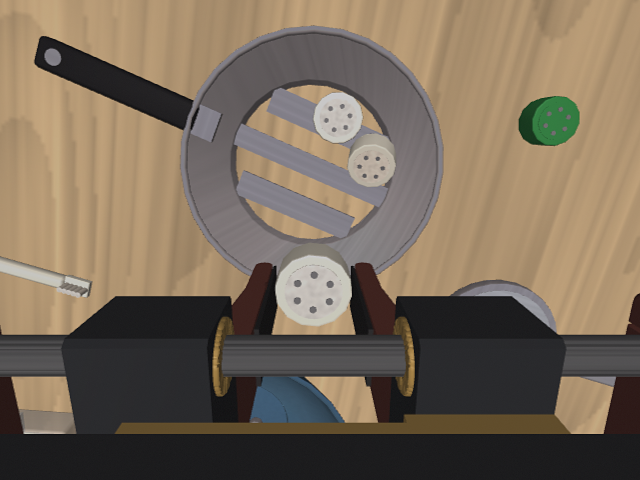

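```bash
python3 -m crank '[[[0,-0.0107,0.0261],[0,0,0],0],[[0,-0.0107,0.0261],[0,0,0],0],[[0,-0.0107,0.0261],[0,0,0],0],[[0,-0.0107,0.0261],[0,0,0],0],[[0,-0.0107,0.0261],[0,0,0],0],[[0,-0.0107,0.0261],[0,0,0],0],[[0,-0.0107,0.0261],[0,0,0],0],[[0,-0.0107,0.0261],[0,0,0],0]]'
python3 -m crank '[[[0,-0.0107,0.0261],[0,0,0],0],[[0,-0.0107,0.0261],[0,0,0],0],[[0,-0.0107,0.0261],[0,0,0],0],[[0,-0.0107,0.0261],[0,0,0],0],[[0,-0.0107,0.0261],[0,0,0],0],[[0,-0.0107,0.0261],[0,0,0],0],[[0,-0.0107,0.0261],[0,0,0],0],[[0,-0.0107,0.0261],[0,0,0],0]]'
python3 - <<'E'
from h import *
status(); d=look("wrist"); cv2.imwrite("pics/w18.png",d["img"])
t=look("top"); crop(t,"tc18.png",380,220,480,310,6)
E
```

```text
t: 33.08
ee_pos: [558.2, -137.7, 133.3]
orientation: [1.079, 1.288, -1.08]
ft_force: [0.2, -1.1, -0.1]
width: 32.7
t: 33.75
ee_pos: [510.2, -358.1, 133.1]
orientation: [1.08, 1.288, -1.08]
ft_force: [0.2, -1.0, 0.2]
width: 32.9
t 33.75 tcp [ 510.2 -358.1  133.1] F [ 0.2 -1.   0.2] w 32.9 q [-0.63  0.53  1.69  0.    0.92 -0.81]
toolx [-0.001  0.001 -1.   ] y [ 0.985  0.174 -0.001] z [ 0.174 -0.985 -0.001]
```

View pics/w18.png

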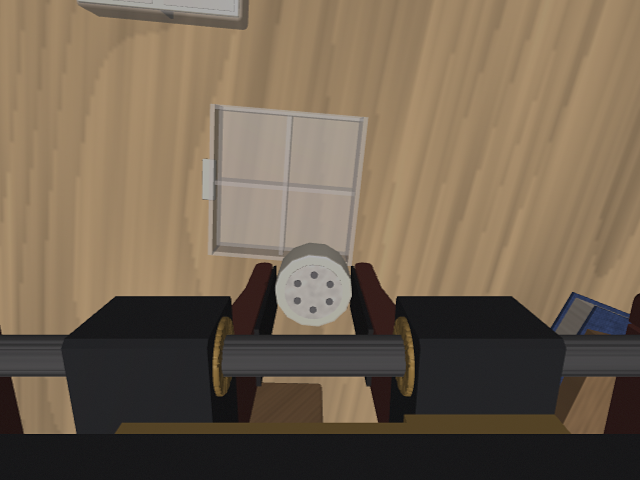

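View pics/tc18.png

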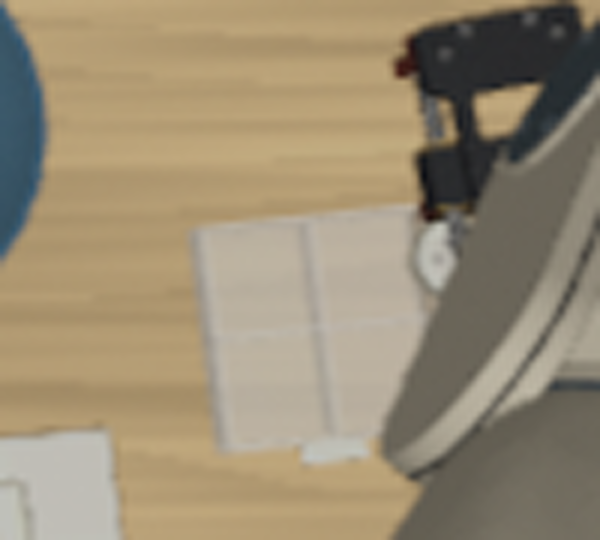

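Run:
```python
from h import *
d=look("wrist"); crop(d,"w19.png",190,90,390,270,4)
P=plane(d,[[287,186],[211,104],[367,118],[209,253]],28);print(P.round(1)); print((P[1]-P[2]).round(1),(P[1]-P[3]).round(1))
```

```text
[[ 487.2 -334.3   28. ]
 [ 429.4 -289.2   28. ]
 [ 532.7 -280.3   28. ]
 [ 438.8 -392.2   28. ]]
[-103.3   -8.9    0. ] [ -9.4 103.    0. ]
```

View pics/w19.png

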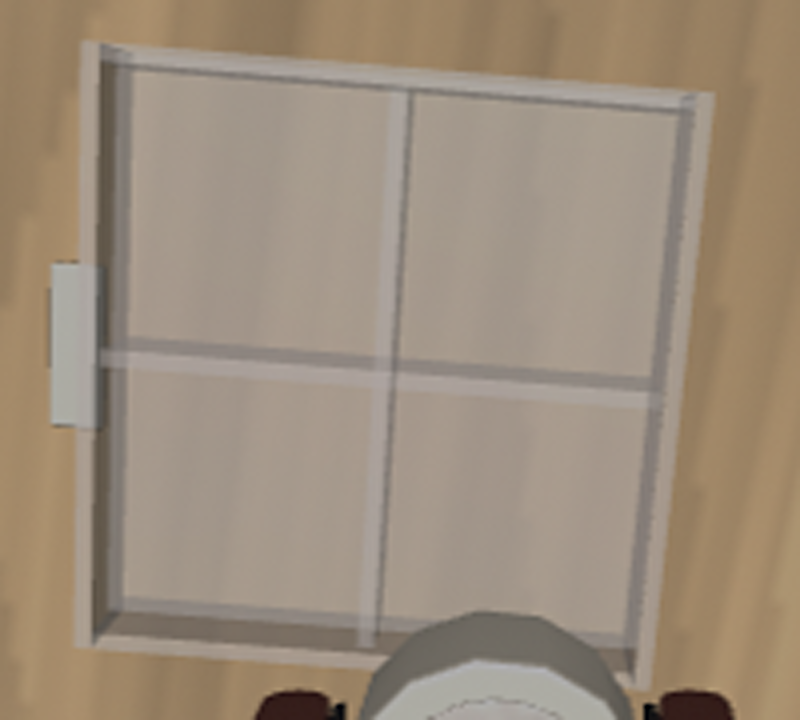

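```bash
python3 -m crank '[[[0.01,0.0032,-0.001],[0,0,0],0],[[0.02,0,0],[0,0,0],0],[[0.02,0,0],[0,0,0],0],[[0.02,0,0],[0,0,0],0],[[0.014,0,0],[0,0,0],0],[[0.009,0,0],[0,0,0],0],[[0.005,0,0],[0,0,0],0],[[0.003,0,0],[0,0,0],0]]'
python3 -m crank '[[[0,0,0],[0,0,0],0],[[0,0,0],[0,0,0],0],[[0,0,0],[0,0,0],0],[[0,0,0],[0,0,0],0],[[0,0,0],[0,0,0],0],[[0,0,0],[0,0,0],0],[[0,0,0],[0,0,0],0],[[0,0,0],[0,0,0],0]]'
python3 - <<'E'
from h import *
status(); d=look("scene"); crop(d,"sc20.png",200,120,320,220,6)
E
```

```text
t: 34.57
ee_pos: [514.2, -354.9, 32.0]
orientation: [1.079, 1.288, -1.079]
ft_force: [0.5, -0.1, -0.2]
width: 32.8
t: 35.23
ee_pos: [514.1, -355.6, 32.9]
orientation: [1.08, 1.287, -1.079]
ft_force: [0.3, -0.3, -0.6]
width: 33.0
t 35.23 tcp [ 514.1 -355.6   32.9] F [ 0.3 -0.3 -0.6] w 33.0 q [-0.62  0.68  1.72  0.    0.75 -0.8 ]
toolx [ 0. -0. -1.] y [0.985 0.174 0.   ] z [ 0.174 -0.985  0.   ]
```

View pics/sc20.png

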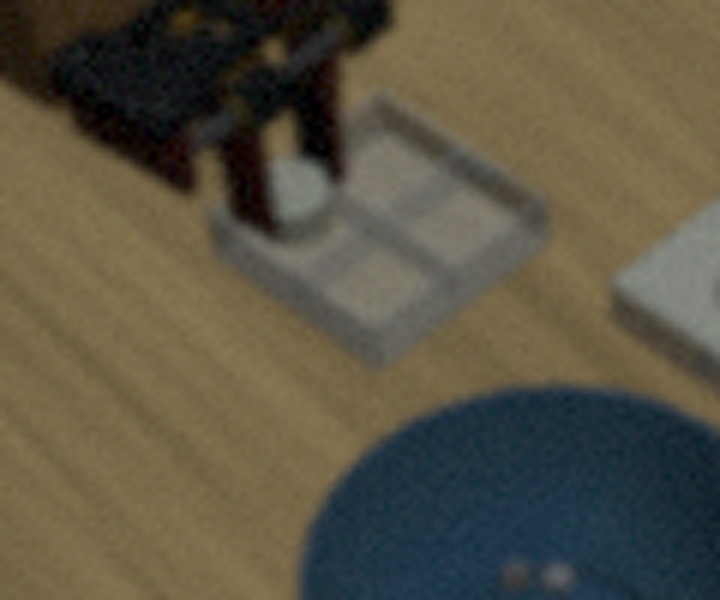

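```bash
python3 -m crank '[[[0.002,0,0],[0,0,0],0],[[0,0,0],[0,0,0],0],[[0,0,0],[0,0,0],0.044],[[0,0,0],[0,0,0],0.044],[[0,0,0],[0,0,0],0.044],[[-0.01,0,0],[0,0,0],0.044],[[-0.02,0,0],[0,0,0],0.044],[[-0.03,0,0],[0,0,0],0.044]]'
python3 -m crank '[[[-0.03,0,0],[0,0,0],0.05],[[-0.03,0,0],[0,0,0],0.05],[[-0.03,0,0],[0,0,0],0.05],[[-0.03,0,0],[0,0,0],0.05],[[0,0,0],[0,0,0],0.05],[[0,0,0],[0,0,0],0.05],[[0,0,0],[0,0,0],0.05],[[0,0,0],[0,0,0],0.05]]'
python3 - <<'E'
from h import *
status(); d=look("scene"); crop(d,"sc21.png",220,120,320,205,6)
d=look("wrist");crop(d,"w21.png",160,60,440,270,2.8)
E
```

```text
t: 35.95
ee_pos: [512.6, -354.5, 89.7]
orientation: [1.08, 1.292, -1.081]
ft_force: [-0.4, 0.1, 0.9]
width: 44.2
t: 36.62
ee_pos: [513.3, -354.9, 209.5]
orientation: [1.08, 1.289, -1.08]
ft_force: [0.9, -0.7, 0.2]
width: 50.2
t 36.62 tcp [ 513.3 -354.9  209.5] F [ 0.9 -0.7  0.2] w 50.2 q [-0.62  0.44  1.64 -0.    1.07 -0.8 ]
toolx [-0.002  0.001 -1.   ] y [ 0.985  0.174 -0.002] z [ 0.174 -0.985 -0.002]
```

View pics/sc21.png

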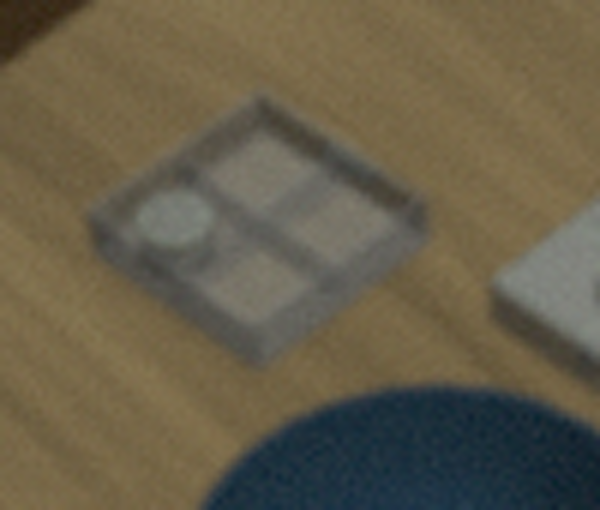

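View pics/w21.png

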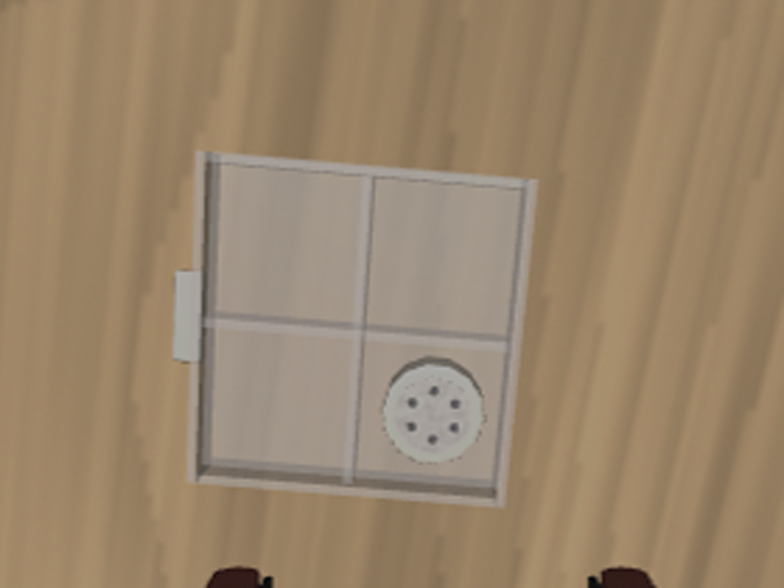

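```bash
python3 -m crank '[[[0,0.0117,-0.0307],[0,0,0],0.05],[[0,0.0117,-0.0307],[0,0,0],0.05],[[0,0.0117,-0.0307],[0,0,0],0.05],[[0,0.0117,-0.0307],[0,0,0],0.05],[[0,0.0117,-0.0307],[0,0,0],0.05],[[0,0.0117,-0.0307],[0,0,0],0.05],[[0,0.0117,-0.0307],[0,0,0],0.05],[[0,0.0117,-0.0307],[0,0,0],0.05]]'
python3 -m crank '[[[0,0.0117,-0.0307],[0,0,0],0.05],[[0,0.0117,-0.0307],[0,0,0],0.05],[[0,0.0117,-0.0307],[0,0,0],0.05],[[0,0.0117,-0.0307],[0,0,0],0.05],[[0,0.0117,-0.0307],[0,0,0],0.05],[[0,0.0117,-0.0307],[0,0,0],0.05],[[0,0.0117,-0.0307],[0,0,0],0.05],[[0,0.0117,-0.0307],[0,0,0],0.05]]'
python3 -m crank '[[[0,0,0],[-0.085,0,0],0.04],[[0,0,0],[-0.085,0,0],0.04],[[0,0,0],[0,0,0],0.04],[[0,0,0],[0,0,0],0.04],[[0,0,0],[0,0,0],0.04],[[0,0,0],[0,0,0],0.04],[[0,0,0],[0,0,0],0.04],[[0,0,0],[0,0,0],0.04]]'
python3 - <<'E'
from h import *
status(); d=look("wrist"); crop(d,"w22.png",180,20,460,300,2)
o=d["o"]; r=R.from_rotvec(o["orientation"]).as_matrix()
g=cv2.cvtColor(d["img"],cv2.COLOR_BGR2HSV); m=(g[...,2]>160)&(g[...,1]<45); m[330:]=0
m=cv2.morphologyEx(m.astype(np.uint8),cv2.MORPH_CLOSE,np.ones((5,5)))
for c,st,k in blobs(m,300):
    cn=cv2.findContours(k.astype(np.uint8),0,1)[0][0]; (u,v),rad=cv2.minEnclosingCircle(cn)
    P=plane(d,[[u,v]],28)[0]; print(np.round((u,v,rad),1),st,P.round(1),"tool",((P-o["ee_pos"])@r).round(1))
E
```

```text
t: 37.38
ee_pos: [563.1, -95.7, 209.7]
orientation: [1.079, 1.289, -1.081]
ft_force: [0.3, -1.1, 0.8]
width: 50.0
t: 38.05
ee_pos: [612.6, 162.3, 209.5]
orientation: [1.078, 1.288, -1.081]
ft_force: [0.8, -0.5, -0.4]
width: 50.2
t: 38.72
ee_pos: [613.1, 160.4, 210.8]
orientation: [0.953, 1.352, -0.952]
ft_force: [-0.7, 0.5, 0.6]
width: 39.8
t 38.72 tcp [613.1 160.4 210.8] F [-0.7  0.5  0.6] w 39.8 q [ 0.24  0.45  1.62  0.    1.07 -0.11]
toolx [ 0.  0. -1.] y [0.942 0.337 0.   ] z [ 0.337 -0.942 -0.   ]
[312.  205.   18.1] [294, 188, 36, 35, 1001] [611.4 161.7  28. ] tool [182.8  -1.2  -1.8]
[332.9 237.3  19.5] [315, 218, 34, 39, 910] [639.9 139.6  28. ] tool [182.8  18.2  28.6]
[ 49.5 271.5  54. ] [0, 250, 100, 52, 902] [398.3  17.5  28. ] tool [ 182.8 -250.3   62.2]
```

View pics/w22.png

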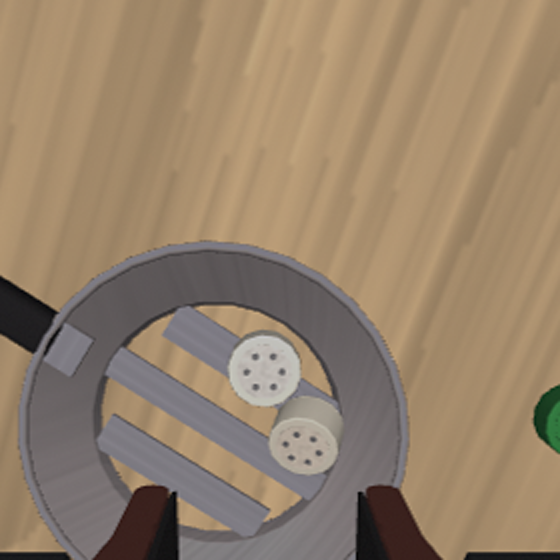

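```bash
python3 -m crank '[[[0.03,-0.0015,-0.0022],[0,0,0],0.04],[[0.035,0,0],[0,0,0],0.04],[[0.035,0,0],[0,0,0],0.04],[[0.035,0,0],[0,0,0],0.04],[[0.025,0,0],[0,0,0],0.04],[[0.016,0,0],[0,0,0],0.04],[[0.009,0,0],[0,0,0],0.04],[[0.005,0,0],[0,0,0],0.04]]'
python3 -m crank '[[[0,0,0],[0,0,0],0.04],[[0,0,0],[0,0,0],0.04],[[0,0,0],[0,0,0],0.0],[[0,0,0],[0,0,0],0.0],[[0,0,0],[0,0,0],0],[[0,0,0],[0,0,0],0],[[0,0,0],[0,0,0],0],[[0,0,0],[0,0,0],0]]'
python3 -m crank '[[[-0.005,0,0],[0,0,0],0.0],[[-0.01,0,0],[0,0,0],0.0],[[-0.015,0,0],[0,0,0],0.0],[[-0.02,0,0],[0,0,0],0.0],[[-0.02,0,0],[0,0,0],0],[[-0.02,0,0],[0,0,0],0],[[-0.015,0,0],[0,0,0],0],[[-0.01,0,0],[0,0,0],0]]'
python3 - <<'E'
from h import *
status(); d=look("wrist"); cv2.imwrite("pics/w23.png",d["img"])
E
```

```text
t: 39.43
ee_pos: [610.3, 162.1, 19.4]
orientation: [0.951, 1.354, -0.953]
ft_force: [-0.1, 0.7, 0.3]
width: 39.9
t: 40.1
ee_pos: [611.9, 162.6, 22.0]
orientation: [0.953, 1.351, -0.95]
ft_force: [-0.9, -1.2, 6.8]
width: 32.8
t: 40.77
ee_pos: [611.8, 162.6, 139.0]
orientation: [0.953, 1.351, -0.949]
ft_force: [1.2, -0.6, 0.1]
width: 32.8
t 40.77 tcp [611.8 162.6 139. ] F [ 1.2 -0.6  0.1] w 32.8 q [ 0.24  0.53  1.67  0.    0.94 -0.1 ]
toolx [ 0.003  0.001 -1.   ] y [0.941 0.338 0.003] z [ 0.338 -0.941  0.   ]
```

View pics/w23.png

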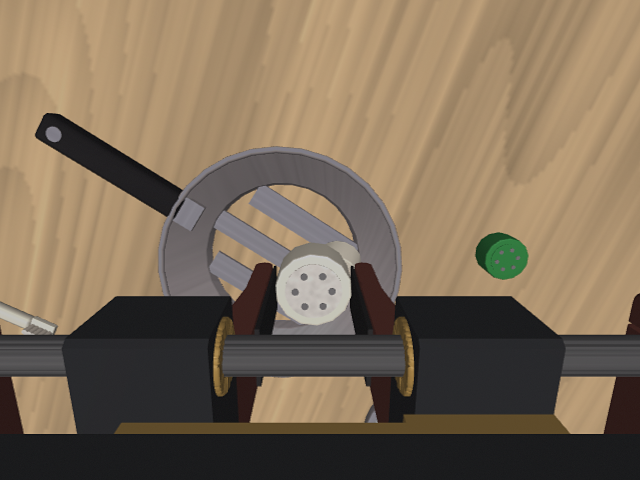

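```bash
python3 -m crank '[[[0,-0.0198,0.0276],[0,0,0],0],[[0,-0.0198,0.0276],[0,0,0],0],[[0,-0.0198,0.0276],[0,0,0],0],[[0,-0.0198,0.0276],[0,0,0],0],[[0,-0.0198,0.0276],[0,0,0],0],[[0,-0.0198,0.0276],[0,0,0],0],[[0,-0.0198,0.0276],[0,0,0],0],[[0,-0.0198,0.0276],[0,0,0],0]]'
python3 -m crank '[[[0,-0.0198,0.0276],[0,0,0],0],[[0,-0.0198,0.0276],[0,0,0],0],[[0,-0.0198,0.0276],[0,0,0],0],[[0,-0.0198,0.0276],[0,0,0],0],[[0,-0.0198,0.0276],[0,0,0],0],[[0,-0.0198,0.0276],[0,0,0],0],[[0,-0.0198,0.0276],[0,0,0],0],[[0,-0.0198,0.0276],[0,0,0],0]]'
python3 -m crank '[[[0,0,0],[0,0,0],0],[[0,0,0],[0,0,0],0],[[0,0,0],[0,0,0],0],[[0,0,0],[0,0,0],0],[[0,0,0],[0,0,0],0],[[0,0,0],[0,0,0],0],[[0,0,0],[0,0,0],0],[[0,0,0],[0,0,0],0]]'
python3 - <<'E'
from h import *
status(); d=look("wrist"); cv2.imwrite("pics/w24.png",d["img"])
o=d["o"]; r=R.from_rotvec(o["orientation"]).as_matrix();print("D",((np.array([462.3,-360.9,31])-o["ee_pos"])@r).round(1))
print(proj(d,[[485.5,-333.3,28]]))
E
```

```text
t: 41.48
ee_pos: [535.4, -100.4, 135.7]
orientation: [0.951, 1.353, -0.952]
ft_force: [0.6, -0.2, 0.0]
width: 32.4
t: 42.15
ee_pos: [461.0, -361.7, 135.6]
orientation: [0.952, 1.353, -0.952]
ft_force: [0.3, -0.6, -0.2]
width: 32.9
t: 42.82
ee_pos: [462.3, -359.8, 135.8]
orientation: [0.951, 1.353, -0.951]
ft_force: [-0.2, -0.8, -0.5]
width: 32.9
t 42.82 tcp [ 462.3 -359.8  135.8] F [-0.2 -0.8 -0.5] w 32.9 q [-0.68  0.48  1.78  0.    0.89 -1.03]
toolx [ 0. -0. -1.] y [0.941 0.339 0.   ] z [ 0.339 -0.941  0.   ]
D [104.8  -0.3   1. ]
[[356.75143635 203.31659552]]
```

View pics/w24.png

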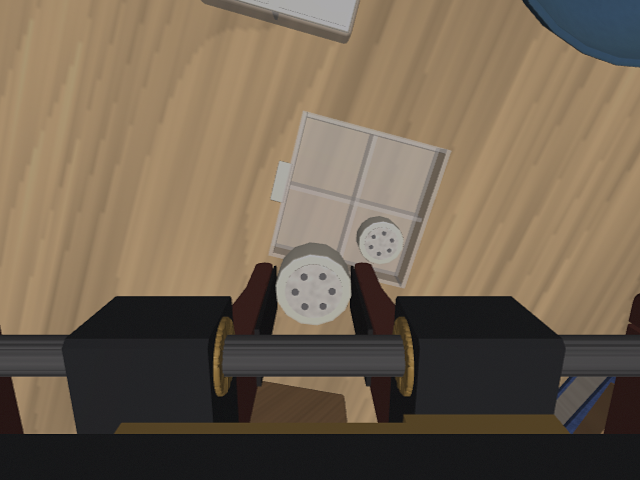

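```bash
python3 -m crank '[[[0.01,0,0.001],[0,0,0],0],[[0.02,0,0],[0,0,0],0],[[0.02,0,0],[0,0,0],0],[[0.02,0,0],[0,0,0],0],[[0.016,0,0],[0,0,0],0],[[0.01,0,0],[0,0,0],0],[[0.006,0,0],[0,0,0],0],[[0.002,0,0],[0,0,0],0]]'
python3 -m crank '[[[0,0,0],[0,0,0],0],[[0,0,0],[0,0,0],0],[[0,0,0],[0,0,0],0.044],[[0,0,0],[0,0,0],0.044],[[0,0,0],[0,0,0],0.044],[[-0.01,0,0],[0,0,0],0.044],[[-0.02,0,0],[0,0,0],0.044],[[-0.03,0,0],[0,0,0],0.044]]'
python3 -m crank '[[[-0.03,0,0],[0,0,0],0.05],[[-0.03,0,0],[0,0,0],0.05],[[-0.03,0,0],[0,0,0],0.05],[[-0.03,0,0],[0,0,0],0.05],[[0,0,0],[0,0,0],0.05],[[0,0,0],[0,0,0],0.05],[[0,0,0],[0,0,0],0.05],[[0,0,0],[0,0,0],0.05]]'
python3 - <<'E'
from h import *
status(); d=look("wrist"); crop(d,"w25.png",160,60,440,270,2.8)
E
```

```text
t: 43.53
ee_pos: [461.9, -361.0, 30.6]
orientation: [0.952, 1.354, -0.952]
ft_force: [0.1, 0.9, 0.1]
width: 32.8
t: 44.2
ee_pos: [461.0, -360.2, 91.1]
orientation: [0.952, 1.357, -0.952]
ft_force: [0.2, 0.3, 0.3]
width: 43.6
t: 44.87
ee_pos: [461.6, -360.7, 210.6]
orientation: [0.952, 1.355, -0.952]
ft_force: [-0.6, 0.2, -0.1]
width: 50.2
t 44.87 tcp [ 461.6 -360.7  210.6] F [-0.6  0.2 -0.1] w 50.2 q [-0.68  0.38  1.73  0.    1.04 -1.03]
toolx [-0.002  0.001 -1.   ] y [ 0.941  0.338 -0.001] z [ 0.338 -0.941 -0.002]
```

View pics/w25.png

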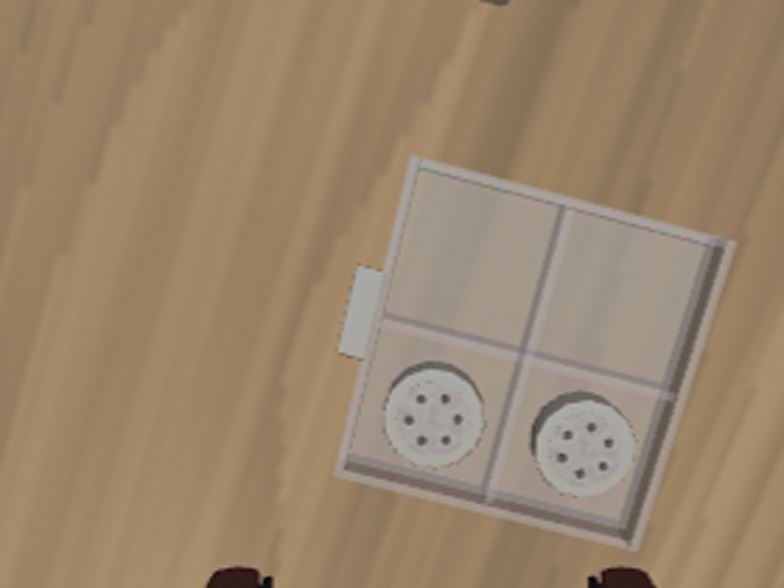

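```bash
python3 -m crank '[[[0,0.0206,-0.0252],[0,0,0],0.05],[[0,0.0206,-0.0252],[0,0,0],0.05],[[0,0.0206,-0.0252],[0,0,0],0.05],[[0,0.0206,-0.0252],[0,0,0],0.05],[[0,0.0206,-0.0252],[0,0,0],0.05],[[0,0.0206,-0.0252],[0,0,0],0.05],[[0,0.0206,-0.0252],[0,0,0],0.05],[[0,0.0206,-0.0252],[0,0,0],0.05]]'
python3 -m crank '[[[0,0.0206,-0.0252],[0,0,0],0.05],[[0,0.0206,-0.0252],[0,0,0],0.05],[[0,0.0206,-0.0252],[0,0,0],0.05],[[0,0.0206,-0.0252],[0,0,0],0.05],[[0,0.0206,-0.0252],[0,0,0],0.05],[[0,0.0206,-0.0252],[0,0,0],0.05],[[0,0.0206,-0.0252],[0,0,0],0.05],[[0,0.0206,-0.0252],[0,0,0],0.05]]'
python3 -m crank '[[[0,0,0],[0,0,0],0.05],[[0,0,0],[0,0,0],0.05],[[0,0,0],[0,0,0],0.05],[[0,0,0],[0,0,0],0.05],[[0,0,0],[0,0,0],0.05],[[0,0,0],[0,0,0],0.05],[[0,0,0],[0,0,0],0.05],[[0,0,0],[0,0,0],0.05]]'
python3 - <<'E'
from h import *
status(); d=look("wrist"); crop(d,"w26.png",200,80,440,300,3.3); crop(d,"w26b.png",270,160,370,240,8)
s=look("scene"); crop(s,"sc26.png",310,255,400,330,8)
E
```

```text
t: 45.58
ee_pos: [548.9, -114.2, 210.4]
orientation: [0.951, 1.355, -0.953]
ft_force: [0.4, -0.1, -0.6]
width: 49.7
t: 46.25
ee_pos: [635.8, 131.1, 210.1]
orientation: [0.95, 1.355, -0.953]
ft_force: [-0.2, -0.2, -0.7]
width: 50.1
t: 46.92
ee_pos: [636.2, 129.0, 211.9]
orientation: [0.952, 1.352, -0.952]
ft_force: [1.0, 0.0, -0.2]
width: 50.3
t 46.92 tcp [636.2 129.  211.9] F [ 1.   0.  -0.2] w 50.3 q [ 0.18  0.47  1.58 -0.    1.09 -0.16]
toolx [ 0.  0. -1.] y [0.941 0.337 0.   ] z [ 0.337 -0.941  0.   ]
```

View pics/w26.png

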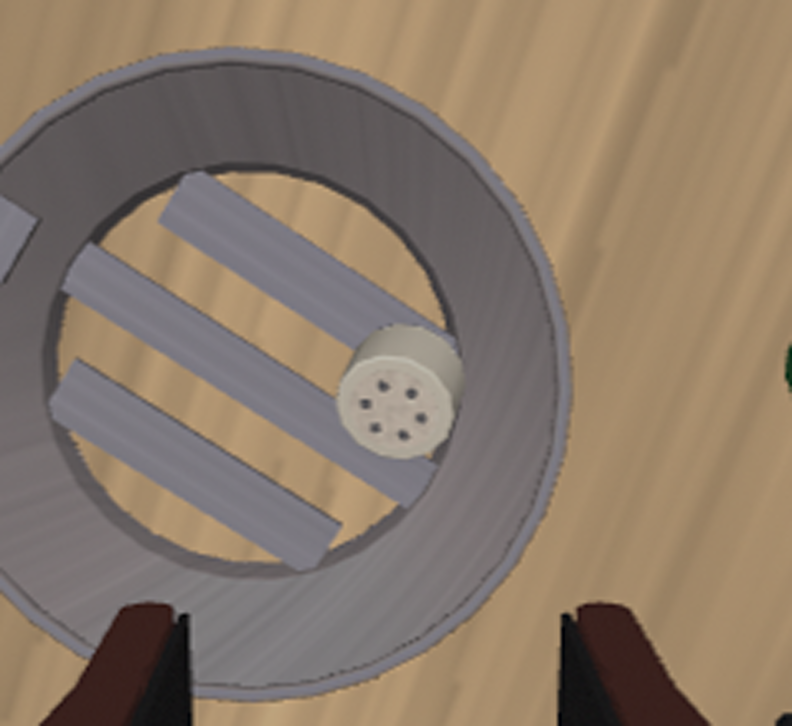

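View pics/sc26.png

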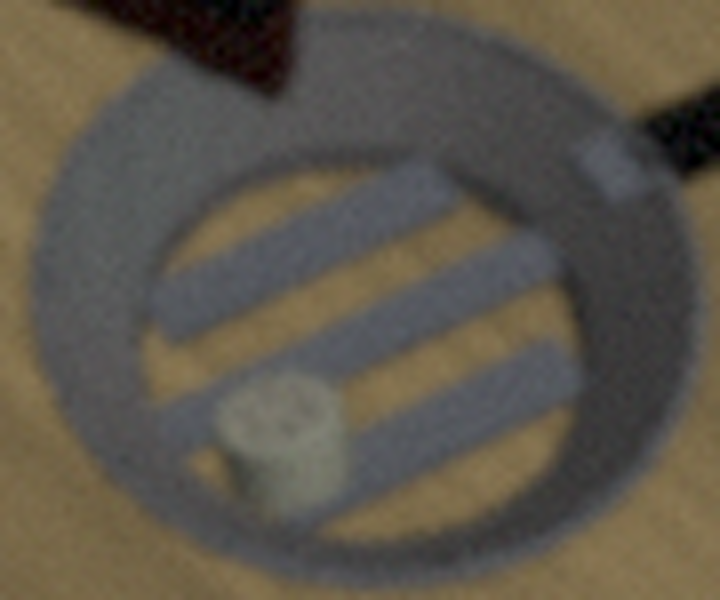

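Only the tilted pod is left in the sieve, at (397,408) in the crop. It leans across the picture's vertical. I'll turn the jaws to that direction so that closing flattens it, then set it down mid-floor and re-grasp.

```bash
python3 - <<'E'
from h import *
d=look("wrist"); print(plane(d,[[321.2,198.2]],22).round(1)); print(plane(d,[[320.3,203.6]],30).round(1))
E
python3 -m crank '[[[0,0,0],[-0.12,0,0],0.046],[[0,0,0],[-0.12,0,0],0.046],[[0,0,0],[-0.12,0,0],0.046],[[0,0,0],[-0.12,0,0],0.046],[[0,0,0],[-0.12,0,0],0.046],[[0,0,0],[-0.12,0,0],0.046],[[0,0,0],[-0.12,0,0],0.046],[[0,0,0],[-0.12,0,0],0.046]]'
python3 -m crank '[[[0,0,0],[-0.12,0,0],0.046],[[0,0,0],[-0.12,0,0],0.046],[[0,0,0],[-0.12,0,0],0.046],[[0,0,0],[0,0,0],0.046],[[0,0,0],[0,0,0],0.046],[[0,0,0],[0,0,0],0.046],[[0,0,0],[0,0,0],0.046],[[0,0,0],[0,0,0],0.046]]'
python3 - <<'E'
from h import *
status(); d=look("wrist"); crop(d,"w27.png",200,80,440,300,3.3)
E
```

```text
[[640.9 138.2  22. ]]
[[641.2 134.5  30. ]]
t: 47.73
ee_pos: [636.3, 129.6, 211.8]
orientation: [0.204, 1.561, -0.204]
ft_force: [-0.3, 0.0, 0.9]
width: 45.8
t: 48.4
ee_pos: [636.3, 129.6, 211.7]
orientation: [-0.073, 1.57, 0.073]
ft_force: [-0.6, 0.3, 0.7]
width: 45.8
t 48.4 tcp [636.3 129.6 211.7] F [-0.6  0.3  0.7] w 45.8 q [ 0.18  0.47  1.58  0.    1.09 -1.48]
toolx [-0.  0. -1.] y [-0.092  0.996  0.   ] z [ 0.996  0.092 -0.   ]
```

View pics/w27.png

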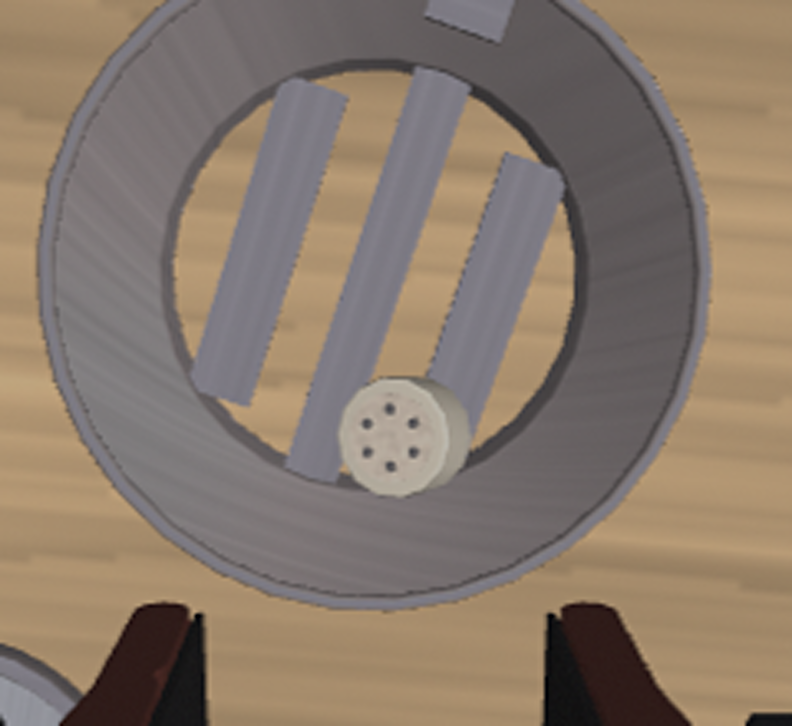

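Run:
```python
from h import *
d=look("wrist"); o=d["o"]; r=R.from_rotvec(o["orientation"]).as_matrix()
P=plane(d,[[322.7,212.1]],22)[0]; print(P.round(1),((P-o["ee_pos"])@r).round(1)); 
P=np.array([640.9,138.2,22]);print(((P-o["ee_pos"])@r).round(1))
```

```text
[640.8 137.8  22. ] [189.7   7.7   5.3]
[189.7   8.1   5.4]
```

```bash
python3 -m crank '[[[0.03,0.008,0.0025],[0,0,0],0.046],[[0.03,0,0],[-0.085,0,0],0.046],[[0.03,0,0],[-0.085,0,0],0.046],[[0.03,0,0],[0,0,0],0.046],[[0.02,0,0],[0,0,0],0.046],[[0.01,0,0],[0,0,0],0.046],[[0,0,0],[0,0,0],0.046],[[0,0,0],[0,0,0],0.046]]'
python3 - <<'E'
from h import *
status(); d=look("wrist"); cv2.imwrite("pics/w28.png",d["img"])
s=look("scene"); crop(s,"sc28.png",300,240,420,330,6)
E
```

```text
t: 49.17
ee_pos: [638.3, 137.8, 62.0]
orientation: [-0.207, 1.561, 0.207]
ft_force: [0.7, 1.0, 0.3]
width: 46.1
t 49.17 tcp [638.3 137.8  62. ] F [0.7 1.  0.3] w 46.1 q [ 0.19  0.66  1.65 -0.    0.83 -1.64]
toolx [-0. -0. -1.] y [-0.261  0.965 -0.   ] z [ 0.965  0.261 -0.   ]
```

View pics/sc28.png

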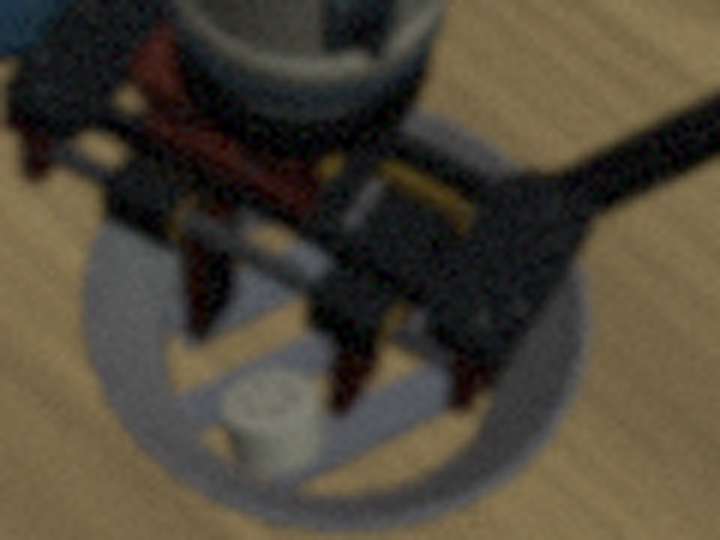

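```bash
python3 -m crank '[[[0.01,0,0],[0,0,0],0.046],[[0.01,0,0],[0,0,0],0.046],[[0.008,0,0],[0,0,0],0.046],[[0.006,0,0],[0,0,0],0.046],[[0.005,0,0],[0,0,0],0.046],[[0.004,0,0],[0,0,0],0.046],[[0.002,0,0],[0,0,0],0.046],[[0,0,0],[0,0,0],0.046]]'
python3 -m crank '[[[0,0,0],[0,0,0],0.046],[[0,0,0],[0,0,0],0.03],[[0,0,0],[0,0,0],0.0],[[0,0,0],[0,0,0],0.0],[[0,0,0],[0,0,0],0],[[0,0,0],[0,0,0],0],[[0,0,0],[0,0,0],0],[[0,0,0],[0,0,0],0]]'
python3 - <<'E'
from h import *
status()
s=look("scene"); crop(s,"sc29.png",300,240,420,330,6)
d=look("wrist"); crop(d,"w29.png",200,100,440,340,3)
E
```

```text
t: 49.93
ee_pos: [637.7, 137.7, 16.1]
orientation: [-0.207, 1.562, 0.207]
ft_force: [-0.4, 0.9, -0.3]
width: 45.8
t: 50.6
ee_pos: [638.2, 137.8, 17.0]
orientation: [-0.207, 1.56, 0.207]
ft_force: [1.2, 0.6, 2.0]
width: 35.5
t 50.6 tcp [638.2 137.8  17. ] F [1.2 0.6 2. ] w 35.5 q [ 0.19  0.73  1.65 -0.    0.76 -1.64]
toolx [ 0.001  0.    -1.   ] y [-0.261  0.965 -0.   ] z [0.965 0.261 0.001]
```

View pics/sc29.png

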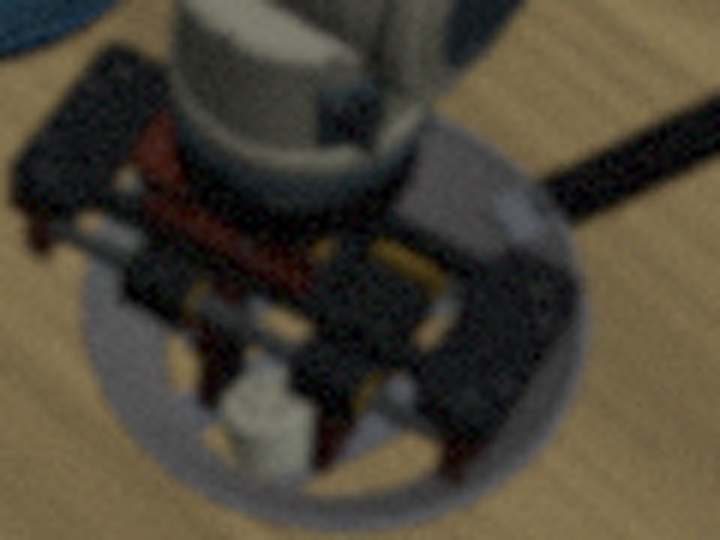

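View pics/w29.png

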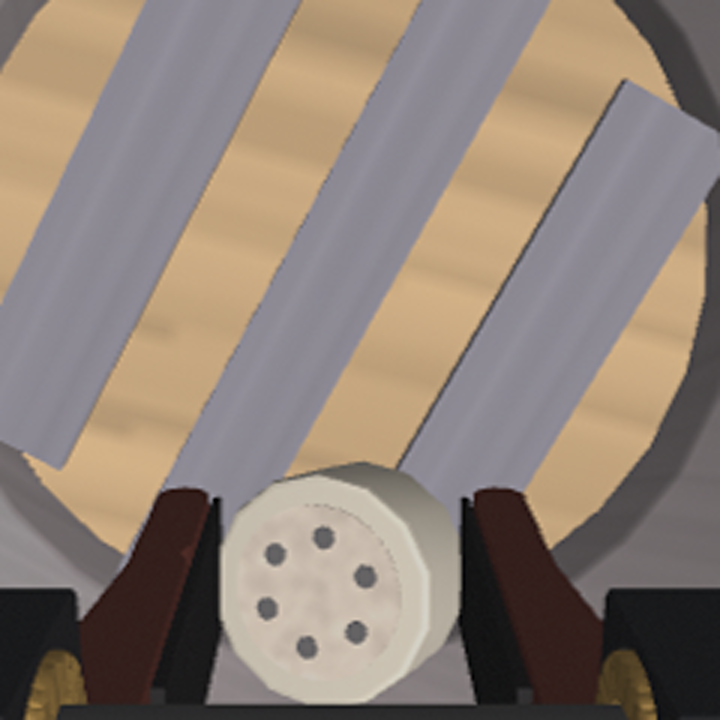

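```bash
python3 -m crank '[[[-0.002,0,0],[0,0,0],0],[[-0.002,0,0],[0,0,0],0],[[-0.002,0,0],[0,0,0],0.0],[[-0.002,0,0],[0,0,0],0.0],[[-0.003,0,-0.003],[0,0,0],0],[[-0.003,0,-0.003],[0,0,0],0],[[0,0,-0.004],[0,0,0],0],[[0,0,0],[0,0,0],0]]'
python3 - <<'E'
from h import *
status()
d=look("wrist"); crop(d,"w30.png",200,100,440,340,3)
E
```

```text
t: 51.37
ee_pos: [627.3, 134.9, 30.9]
orientation: [-0.207, 1.562, 0.207]
ft_force: [-1.1, 0.4, -0.4]
width: 35.4
t 51.37 tcp [627.3 134.9  30.9] F [-1.1  0.4 -0.4] w 35.4 q [ 0.19  0.7   1.68  0.    0.77 -1.64]
toolx [-0.001 -0.    -1.   ] y [-0.261  0.965  0.   ] z [ 0.965  0.261 -0.001]
```

View pics/w30.png

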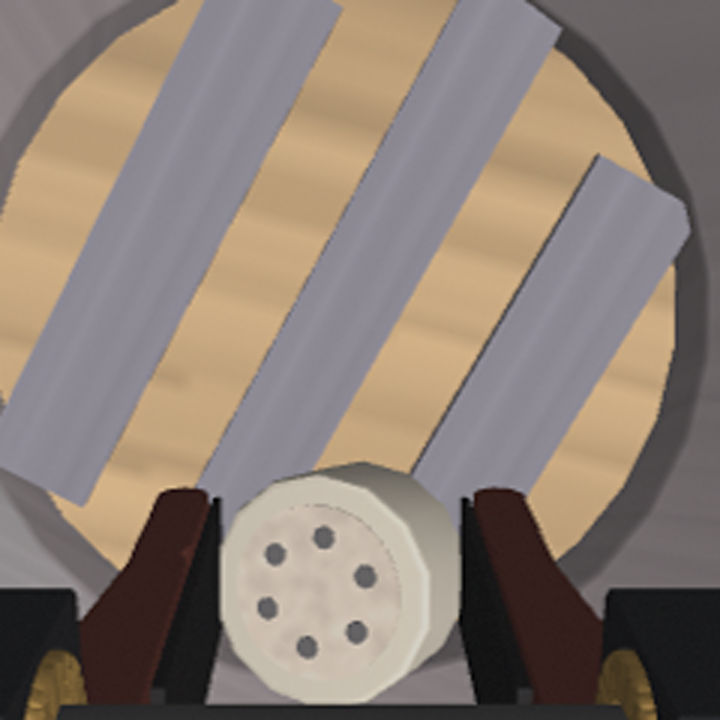

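```bash
python3 -m crank '[[[0,0,-0.006],[0,0,0],0],[[0,0,-0.008],[0,0,0],0],[[0,0,-0.008],[0,0,0],0.0],[[0.004,0,0],[0,0,0],0.0],[[0.004,0,0],[0,0,0],0],[[0.002,0,0],[0,0,0],0],[[0.002,0,0],[0,0,0],0],[[0,0,0],[0,0,0],0]]'
python3 -m crank '[[[0,0,0],[0,0,0],0],[[0,0,0],[0,0,0],0.044],[[0,0,0],[0,0,0],0.044],[[0,0,0],[0,0,0],0.044],[[-0.005,0,0],[0,0,0],0.044],[[-0.01,0,0],[0,0,0],0.044],[[-0.015,0,0],[0,0,0],0.044],[[-0.02,0,0],[0,0,0],0.044]]'
python3 -m crank '[[[-0.03,0,0],[0,0,0],0.042],[[-0.03,0,0],[0,0,0],0.042],[[-0.03,0,0],[0,0,0],0.042],[[-0.03,0,0],[0,0,0],0.042],[[-0.02,0,0],[0,0,0],0.042],[[0,0,0],[0,0,0],0.042],[[0,0,0],[0,0,0],0.042],[[0,0,0],[0,0,0],0.042]]'
python3 - <<'E'
from h import *
status()
d=look("wrist"); crop(d,"w31.png",200,80,440,300,3)
o=d["o"]; r=R.from_rotvec(o["orientation"]).as_matrix()
g=cv2.cvtColor(d["img"],cv2.COLOR_BGR2HSV); m=(g[...,2]>160)&(g[...,1]<45); m[330:]=0
m=cv2.morphologyEx(m.astype(np.uint8),cv2.MORPH_CLOSE,np.ones((5,5)))
for c,st,k in blobs(m,300):
    cn=cv2.findContours(k.astype(np.uint8),0,1)[0][0]; (u,v),rad=cv2.minEnclosingCircle(cn)
    P=plane(d,[[u,v]],28)[0]; print(np.round((u,v,rad),1),st,P.round(1),"tool",((P-o["ee_pos"])@r).round(1))
E
```

```text
t: 52.08
ee_pos: [609.0, 130.0, 19.9]
orientation: [-0.207, 1.557, 0.207]
ft_force: [-0.8, 0.1, 9.9]
width: 35.6
t: 52.75
ee_pos: [606.2, 129.2, 68.7]
orientation: [-0.207, 1.563, 0.207]
ft_force: [-0.3, 0.2, 0.6]
width: 44.4
t: 53.42
ee_pos: [606.4, 129.3, 208.2]
orientation: [-0.207, 1.562, 0.207]
ft_force: [0.5, 0.7, 0.4]
width: 41.9
t 53.42 tcp [606.4 129.3 208.2] F [0.5 0.7 0.4] w 41.9 q [ 0.19  0.43  1.65 -0.    1.06 -1.64]
toolx [-0.001 -0.    -1.   ] y [-0.261  0.965  0.   ] z [ 0.965  0.261 -0.001]
[639.   98.5  23.5] [627, 75, 13, 48, 413] [443.7 368.3  28. ] tool [180.3 273.2 -94.5]
[316. 216.  18.] [299, 198, 35, 36, 995] [612.4 132.3  28. ] tool [180.2   1.4   6.7]
```

View pics/w31.png

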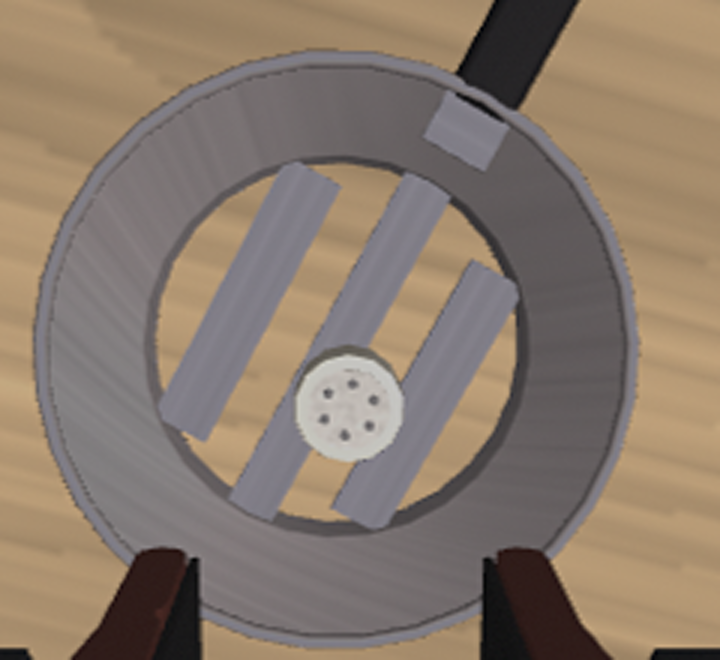

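Flat at last, at pixel (316,216), and the sieve holds nothing else. Now a shallow grasp.

```bash
python3 -m crank '[[[0.03,0.0014,0.0067],[0,0,0],0.042],[[0.035,0,0],[0,0,0],0.042],[[0.035,0,0],[0,0,0],0.042],[[0.035,0,0],[0,0,0],0.042],[[0.025,0,0],[0,0,0],0.042],[[0.016,0,0],[0,0,0],0.042],[[0.009,0,0],[0,0,0],0.042],[[0.004,0,0],[0,0,0],0.042]]'
python3 -m crank '[[[0,0,0],[0,0,0],0.042],[[0,0,0],[0,0,0],0.042],[[0,0,0],[0,0,0],0.0],[[0,0,0],[0,0,0],0.0],[[0,0,0],[0,0,0],0],[[0,0,0],[0,0,0],0],[[0,0,0],[0,0,0],0],[[0,0,0],[0,0,0],0]]'
python3 -m crank '[[[-0.005,0,0],[0,0,0],0.0],[[-0.01,0,0],[0,0,0],0.0],[[-0.015,0,0],[0,0,0],0.0],[[-0.02,0,0],[0.1,0,0],0.0],[[-0.02,0,0],[0.1,0,0],0],[[-0.02,0,0],[0,0,0],0],[[-0.015,0,0],[0,0,0],0],[[-0.01,0,0],[0,0,0],0]]'
python3 - <<'E'
from h import *
status(); d=look("wrist"); crop(d,"w32.png",200,80,440,340,2.3)
o=d["o"]; r=R.from_rotvec(o["orientation"]).as_matrix();print("A",((np.array([508.7,-305.7,135])-o["ee_pos"])@r).round(1))
t=look("top"); crop(t,"tc32.png",310,190,480,320,4)
E
```

```text
t: 54.13
ee_pos: [611.3, 132.1, 16.9]
orientation: [-0.208, 1.566, 0.207]
ft_force: [0.3, -1.0, 0.0]
width: 41.8
t: 54.8
ee_pos: [614.1, 132.7, 20.9]
orientation: [-0.207, 1.559, 0.207]
ft_force: [0.1, -0.1, 6.0]
width: 32.8
t: 55.47
ee_pos: [613.9, 132.6, 137.3]
orientation: [-0.05, 1.568, 0.051]
ft_force: [-0.1, 0.2, -0.1]
width: 32.5
t 55.47 tcp [613.9 132.6 137.3] F [-0.1  0.2 -0.1] w 32.5 q [ 0.19  0.53  1.68 -0.    0.93 -1.44]
toolx [ 0.002  0.    -1.   ] y [-0.064  0.998  0.   ] z [0.998 0.064 0.002]
A [   1.8 -430.7 -133. ]
```

View pics/w32.png

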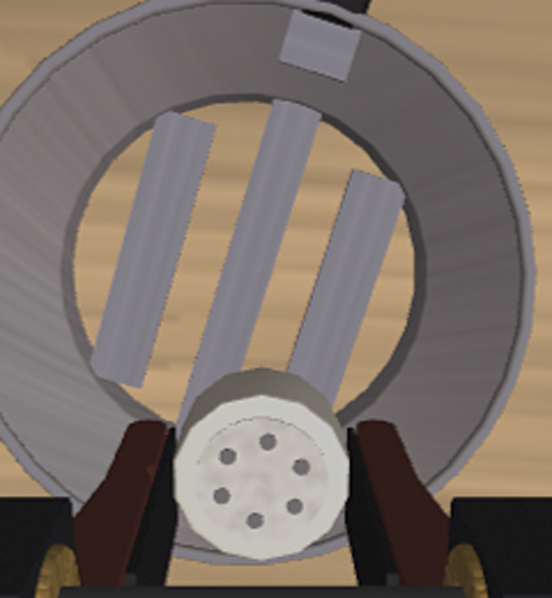

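View pics/tc32.png

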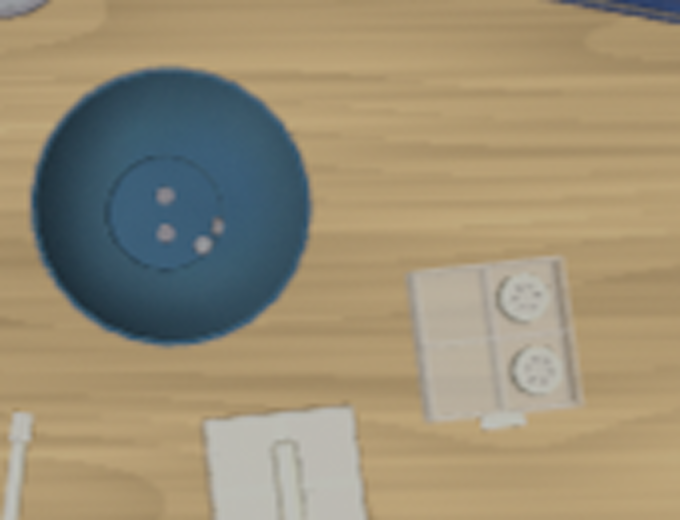

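```bash
python3 -m crank '[[[0,-0.0269,-0.0083],[0,0,0],0],[[0,-0.0269,-0.0083],[0,0,0],0],[[0,-0.0269,-0.0083],[0,0,0],0],[[0,-0.0269,-0.0083],[0,0,0],0],[[0,-0.0269,-0.0083],[0,0,0],0],[[0,-0.0269,-0.0083],[0,0,0],0],[[0,-0.0269,-0.0083],[0,0,0],0],[[0,-0.0269,-0.0083],[0,0,0],0]]'
python3 -m crank '[[[0,-0.0269,-0.0083],[0,0,0],0],[[0,-0.0269,-0.0083],[0,0,0],0],[[0,-0.0269,-0.0083],[0,0,0],0],[[0,-0.0269,-0.0083],[0,0,0],0],[[0,-0.0269,-0.0083],[0,0,0],0],[[0,-0.0269,-0.0083],[0,0,0],0],[[0,-0.0269,-0.0083],[0,0,0],0],[[0,-0.0269,-0.0083],[0,0,0],0]]'
python3 -m crank '[[[0,0,0],[0,0,0],0],[[0,0,0],[0,0,0],0],[[0,0,0],[0,0,0],0],[[0,0,0],[0,0,0],0],[[0,0,0],[0,0,0],0],[[0,0,0],[0,0,0],0],[[0,0,0],[0,0,0],0],[[0,0,0],[0,0,0],0]]'
python3 - <<'E'
from h import *
status(); d=look("wrist"); cv2.imwrite("pics/w33.png",d["img"])
o=d["o"]; r=R.from_rotvec(o["orientation"]).as_matrix();print("A",((np.array([508.7,-305.7,31])-o["ee_pos"])@r).round(1))
print(proj(d,[[485.5,-333.3,28]]))
E
```

```text
t: 56.23
ee_pos: [559.4, -87.6, 133.6]
orientation: [-0.05, 1.572, 0.051]
ft_force: [0.3, 0.9, -0.8]
width: 32.7
t: 56.9
ee_pos: [507.0, -306.4, 133.6]
orientation: [-0.049, 1.572, 0.051]
ft_force: [0.5, 0.0, -0.3]
width: 33.1
t: 57.57
ee_pos: [508.4, -305.0, 134.8]
orientation: [-0.051, 1.57, 0.051]
ft_force: [0.5, -0.4, 0.1]
width: 32.8
t 57.57 tcp [ 508.4 -305.   134.8] F [ 0.5 -0.4  0.1] w 32.8 q [-0.56  0.49  1.76 -0.    0.89 -2.2 ]
toolx [ 0. -0. -1.] y [-0.065  0.998 -0.   ] z [0.998 0.065 0.   ]
A [103.8  -0.7   0.2]
[[276.66230773 194.0673173 ]]
```

View pics/w33.png

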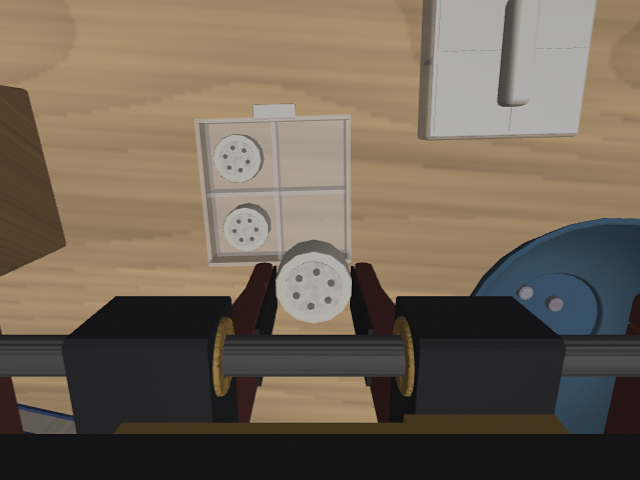

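```bash
python3 -m crank '[[[0.01,0,-0.001],[0,0,0],0],[[0.02,0,0],[0,0,0],0],[[0.02,0,0],[0,0,0],0],[[0.02,0,0],[0,0,0],0],[[0.016,0,0],[0,0,0],0],[[0.009,0,0],[0,0,0],0],[[0.006,0,0],[0,0,0],0],[[0.002,0,0],[0,0,0],0]]'
python3 -m crank '[[[0,0,0],[0,0,0],0],[[0,0,0],[0,0,0],0],[[0,0,0],[0,0,0],0.044],[[0,0,0],[0,0,0],0.044],[[0,0,0],[0,0,0],0.044],[[-0.01,0,0],[0,0,0],0.044],[[-0.02,0,0],[0,0,0],0.044],[[-0.03,0,0],[0,0,0],0.044]]'
python3 -m crank '[[[-0.03,0,0],[0,0,0],0.05],[[-0.03,0,0],[0,0,0],0.05],[[-0.03,0,0],[0,0,0],0.05],[[-0.03,0,0],[0,0,0],0.05],[[0,0,0],[0,0,0],0.05],[[0,0,0],[0,0,0],0.05],[[0,0,0],[0,0,0],0.05],[[0,0,0],[0,0,0],0.05]]'
python3 - <<'E'
from h import *
status(); d=look("wrist"); cv2.imwrite("pics/w34.png",d["img"]); print(proj(d,[[485.5,-333.3,28]]))
crop(d,"w34c.png",200,100,360,260,5)
E
```

```text
t: 58.28
ee_pos: [506.7, -305.3, 30.7]
orientation: [-0.05, 1.571, 0.051]
ft_force: [0.1, 0.2, -0.1]
width: 32.9
t: 58.95
ee_pos: [505.7, -304.6, 91.0]
orientation: [-0.048, 1.574, 0.052]
ft_force: [0.2, 0.3, 0.2]
width: 43.7
t: 59.62
ee_pos: [506.3, -305.0, 210.6]
orientation: [-0.049, 1.572, 0.051]
ft_force: [-0.3, -0.1, -0.2]
width: 49.9
t 59.62 tcp [ 506.3 -305.   210.6] F [-0.3 -0.1 -0.2] w 49.9 q [-0.56  0.39  1.72 -0.    1.04 -2.2 ]
toolx [-0.002  0.001 -1.   ] y [-0.064  0.998  0.001] z [ 0.998  0.064 -0.002]
[[284.14476344 183.45668332]]
```

View pics/w34.png

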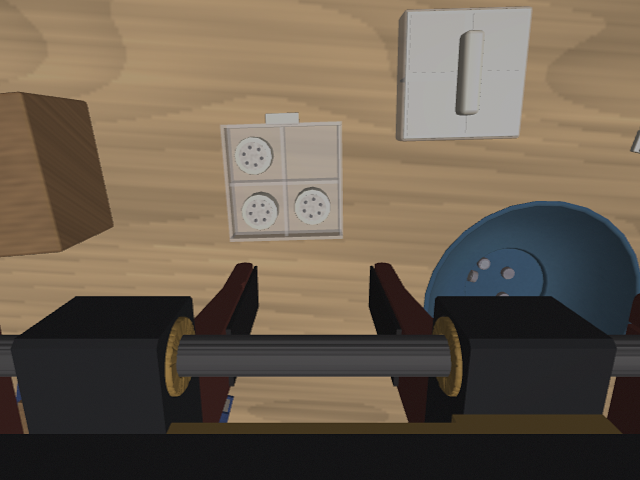

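View pics/w34c.png

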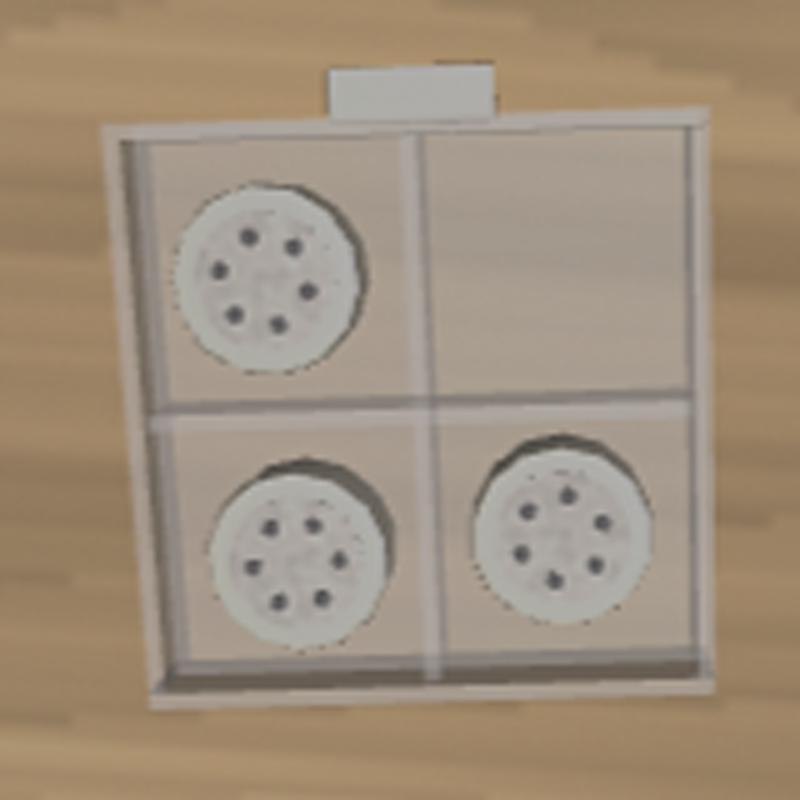

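Run:
```python
from h import *
d=look("wrist")
q=np.array([[105,128],[709,110],[713,690],[150,705],[427,410]])/5+[200,100]
P=plane(d,q,28)[:,:2]; print(P.round(1)); print("mean corners",P[:4].mean(0).round(1))
for a,b in((1,0),(2,3)): e=P[a]-P[b]; print(np.degrees(np.arctan2(e[1],e[0])).round(2)-90, np.linalg.norm(e).round(1))
for a,b in((3,0),(2,1)): e=P[a]-P[b]; print(np.degrees(np.arctan2(e[1],e[0])).round(2), np.linalg.norm(e).round(1))
q=np.array([[458,31],[482,31],[482,113],[456,113]]).mean(0)
print("bar",plane(d,[[471,31],[468,113]],44).round(1))
```

```text
[[ 439.  -389.8]
 [ 429.3 -286.1]
 [ 532.5 -276.9]
 [ 542.  -381. ]
 [ 484.  -332.2]]
mean corners [ 485.7 -333.4]
5.310000000000002 104.2
5.230000000000004 104.5
4.92 103.4
5.12 103.6
bar [[ 355.5 -192.6   44. ]
 [ 416.2 -185.    44. ]]
```

```bash
python3 -m crank '[[[0,0.016,-0.0143],[0,0,0],0.05],[[0,0.016,-0.0143],[0,0,0],0.05],[[0,0.016,-0.0143],[0,0,0],0.05],[[0,0.016,-0.0143],[0,0,0],0.05],[[0,0.016,-0.0143],[0,0,0],0.05],[[0,0.016,-0.0143],[0,0,0],0.05],[[0,0.016,-0.0143],[0,0,0],0.05],[[0,0.016,-0.0143],[0,0,0],0.05]]'
python3 -m crank '[[[0,0,0],[-0.022,0,0],0.05],[[0,0,0],[0,0,0],0.05],[[0,0,0],[0,0,0],0.05],[[0,0,0],[0,0,0],0.05],[[0,0,0],[0,0,0],0.05],[[0,0,0],[0,0,0],0.05],[[0,0,0],[0,0,0],0.05],[[0,0,0],[0,0,0],0.05]]'
python3 - <<'E'
from h import *
status(); d=look("wrist"); cv2.imwrite("pics/w35.png",d["img"])
crop(d,"w35c.png",240,100,400,260,5)
E
```

```text
t: 60.38
ee_pos: [383.5, -184.2, 210.8]
orientation: [-0.049, 1.572, 0.051]
ft_force: [0.5, -0.5, 0.8]
width: 49.9
t: 61.05
ee_pos: [385.0, -185.3, 211.6]
orientation: [-0.067, 1.57, 0.067]
ft_force: [-0.2, -0.3, -0.2]
width: 50.0
t 61.05 tcp [ 385.  -185.3  211.6] F [-0.2 -0.3 -0.2] w 50.0 q [-0.48  0.14  2.06 -0.    0.94 -2.13]
toolx [-0.  0. -1.] y [-0.086  0.996  0.   ] z [ 0.996  0.086 -0.   ]
```

View pics/w35c.png

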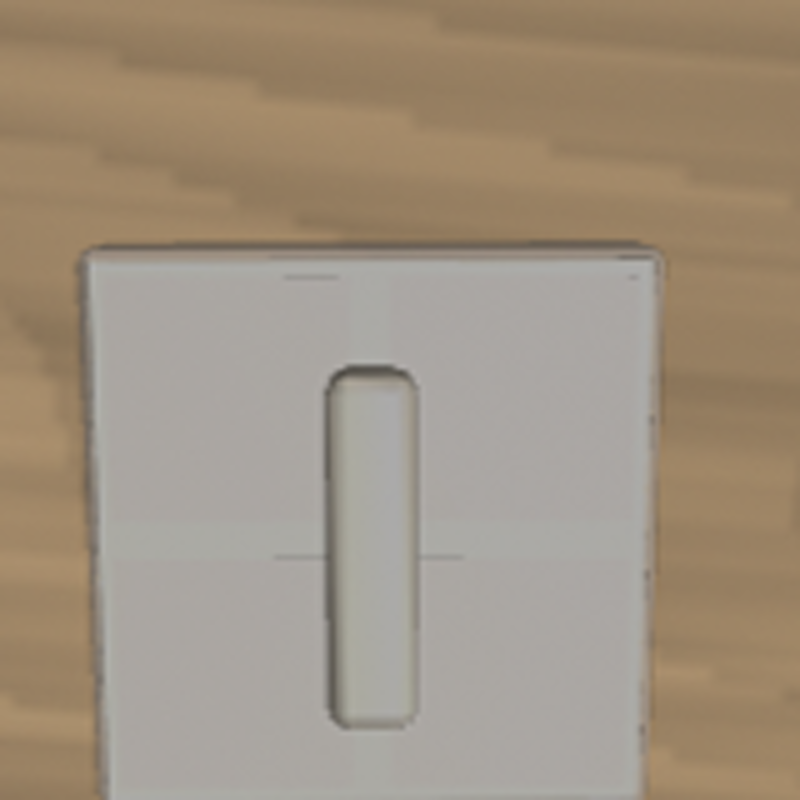

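Run:
```python
from h import *
d=look("wrist"); o=d["o"]; r=R.from_rotvec(o["orientation"]).as_matrix()
P=plane(d,[[240+373/5,100+378/5],[240+374/5,100+722/5]],44); print(((P-o["ee_pos"])@r).round(1),((P.mean(0)-o["ee_pos"])@r).round(1))
```

```text
[[ 1.677e+02  1.000e-01 -3.100e+01]
 [ 1.676e+02  3.000e-01  3.010e+01]] [167.6   0.2  -0.4]
```

```bash
python3 -m crank '[[[0.03,0,0],[0,0,0],0.05],[[0.035,0,0],[0,0,0],0.05],[[0.035,0,0],[0,0,0],0.05],[[0.03,0,0],[0,0,0],0.05],[[0.02,0,0],[0,0,0],0.05],[[0.017,0,0],[0,0,0],0.05],[[0.010,0,0],[0,0,0],0.05],[[0.004,0,0],[0,0,0],0.05]]'
python3 -m crank '[[[0,0,0],[0,0,0],0.05],[[0,0,0],[0,0,0],0.05],[[0,0,0],[0,0,0],0.0],[[0,0,0],[0,0,0],0.0],[[0,0,0],[0,0,0],0],[[0,0,0],[0,0,0],0],[[0,0,0],[0,0,0],0],[[0,0,0],[0,0,0],0]]'
python3 -m crank '[[[0,0,0],[0,0,0],0],[[0,0,0],[0,0,0],0],[[-0.004,0,0],[0,0,0],0.0],[[-0.01,0,0],[0,0,0],0.0],[[-0.02,0,0],[0,0,0],0],[[-0.02,0,0],[0,0,0],0],[[-0.02,0,0],[0,0,0],0],[[-0.01,0,0],[0,0,0],0]]'
python3 - <<'E'
from h import *
status()
o=ctrl.get_obs(); r=R.from_rotvec(o["orientation"]).as_matrix();print(((np.array([485.2,-333.6,118])-o["ee_pos"])@r).round(1))
E
```

```text
t: 61.82
ee_pos: [384.2, -184.8, 29.5]
orientation: [-0.067, 1.572, 0.068]
ft_force: [0.5, 0.2, -0.3]
width: 50.0
t: 62.48
ee_pos: [385.0, -185.2, 31.0]
orientation: [-0.068, 1.569, 0.067]
ft_force: [-0.5, -0.1, 3.3]
width: 15.9
t: 63.15
ee_pos: [385.4, -185.5, 117.2]
orientation: [-0.068, 1.568, 0.067]
ft_force: [0.4, -0.5, -1.4]
width: 15.7
t 63.15 tcp [ 385.4 -185.5  117.2] F [ 0.4 -0.5 -1.4] w 15.7 q [-0.48  0.31  2.13 -0.    0.7  -2.13]
toolx [ 0.002 -0.001 -1.   ] y [-0.086  0.996 -0.001] z [0.996 0.086 0.002]
[  -0.5 -156.1   86.7]
```

```bash
python3 -m crank '[[[0,-0.01,0.006],[0,0,0],0.0],[[0,-0.02,0.012],[0,0,0],0.0],[[0,-0.025,0.014],[0,0,0],0.0],[[0,-0.025,0.014],[0,0,0],0.0],[[0,-0.025,0.014],[0,0,0],0],[[0,-0.025,0.014],[0,0,0],0],[[0,-0.018,0.009],[0,0,0],0],[[0,-0.008,0.0037],[0,0,0],0]]'
python3 -m crank '[[[0,0,0],[0,0,0],0],[[0,0,0],[0,0,0],0],[[0,0,0],[0,0,0],0.0],[[0,0,0],[0,0,0],0.0],[[0.01,0,0],[0,0,0],0],[[0.01,0,0],[0,0,0],0],[[0.01,0,0],[0,0,0],0],[[0,0,0],[0,0,0],0]]'
python3 - <<'E'
from h import *
status()
o=ctrl.get_obs(); r=R.from_rotvec(o["orientation"]).as_matrix();print(((np.array([485.2,-333.6,58.1])-o["ee_pos"])@r).round(1))
s=look("scene"); crop(s,"sc36.png",210,110,320,200,6)
E
```

```text
t: 63.82
ee_pos: [486.2, -336.1, 114.3]
orientation: [-0.068, 1.569, 0.066]
ft_force: [-1.2, -0.3, -1.6]
width: 15.6
t: 64.48
ee_pos: [483.1, -331.8, 82.1]
orientation: [-0.066, 1.573, 0.07]
ft_force: [-0.9, -0.0, -1.8]
width: 15.8
t 64.48 tcp [ 483.1 -331.8   82.1] F [-0.9 -0.  -1.8] w 15.8 q [-0.62  0.56  1.8  -0.    0.79 -2.28]
toolx [-0.003  0.002 -1.   ] y [-0.086  0.996  0.003] z [ 0.996  0.086 -0.003]
[23.9 -2.   2. ]
```

View pics/sc36.png

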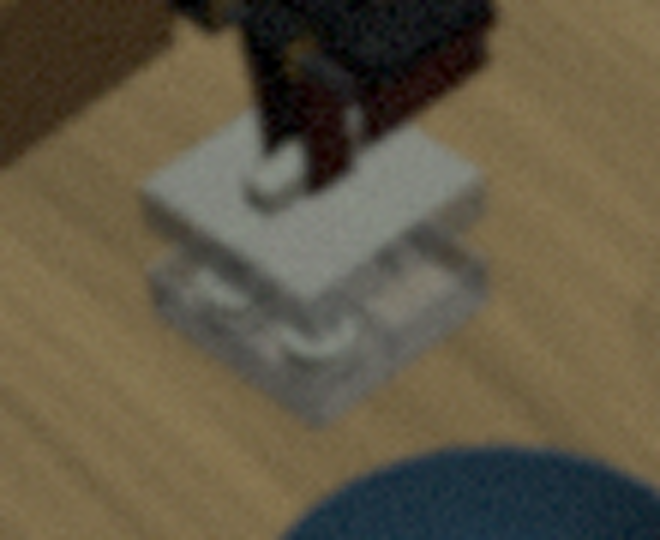

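```bash
python3 -m crank '[[[0.01,0,0],[0,0,0],0],[[0.006,0,0],[0,0,0],0],[[0,0,0],[0,0,0],0.0],[[0,0,0],[0,0,0],0.0],[[0,0,0],[0,0,0],0],[[0,0,0],[0,0,0],0],[[0,0,0],[0,0,0],0],[[0,0,0],[0,0,0],0]]'
python3 - <<'E'
from h import *
status()
o=ctrl.get_obs(); r=R.from_rotvec(o["orientation"]).as_matrix();print(((np.array([485.2,-333.6,58.1])-o["ee_pos"])@r).round(1))
E
```

```text
t: 65.2
ee_pos: [484.8, -333.3, 69.1]
orientation: [-0.068, 1.569, 0.067]
ft_force: [1.4, -0.1, -2.0]
width: 16.0
t 65.2 tcp [ 484.8 -333.3   69.1] F [ 1.4 -0.1 -2. ] w 16.0 q [-0.62  0.58  1.8   0.    0.76 -2.28]
toolx [ 0. -0. -1.] y [-0.086  0.996 -0.   ] z [0.996 0.086 0.   ]
[11.  -0.4  0.4]
```

```bash
python3 -m crank '[[[0.003,-0.0003,0.0003],[0,0,0],0],[[0.003,0,0],[0,0,0],0],[[0.002,0,0],[0,0,0],0.0],[[0.001,0,0],[0,0,0],0.0],[[0.001,0,0],[0,0,0],0],[[0.0005,0,0],[0,0,0],0],[[0,0,0],[0,0,0],0],[[0,0,0],[0,0,0],0]]'
python3 - <<'E'
from h import *
status()
s=look("scene"); crop(s,"sc37.png",210,110,320,200,6)
E
```

```text
t: 65.87
ee_pos: [484.7, -333.2, 59.0]
orientation: [-0.067, 1.57, 0.068]
ft_force: [-3.5, 2.5, 8.3]
width: 15.8
t 65.87 tcp [ 484.7 -333.2   59. ] F [-3.5  2.5  8.3] w 15.8 q [-0.62  0.6   1.8   0.    0.74 -2.28]
toolx [-0.  0. -1.] y [-0.086  0.996  0.   ] z [ 0.996  0.086 -0.   ]
```

View pics/sc37.png

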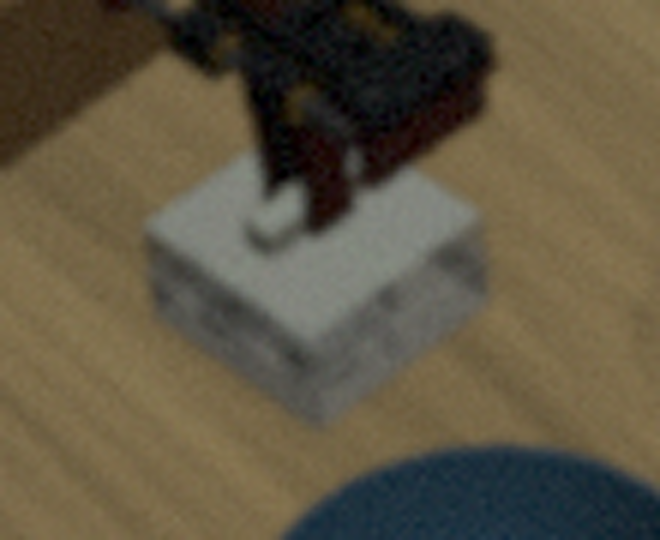

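Seated with the corners in line. I'll release, retreat and check.

```bash
python3 -m crank '[[[0,0,0],[0,0,0],0.05],[[0,0,0],[0,0,0],0.05],[[0,0,0],[0,0,0],0.05],[[0,0,0],[0,0,0],0.05],[[-0.01,0,0],[0,0,0],0.05],[[-0.02,0,0],[0,0,0],0.05],[[-0.03,0,0],[0,0,0],0.05],[[-0.03,0,0],[0,0,0],0.05]]'
python3 -m crank '[[[-0.03,0,0],[0,0,0],0.05],[[-0.03,0,0.01],[0,0,0],0.05],[[-0.02,0,0.01],[0,0,0],0.05],[[0,0,0],[0,0,0],0.05],[[0,0,0],[0,0,0],0.05],[[0,0,0],[0,0,0],0.05],[[0,0,0],[0,0,0],0.05],[[0,0,0],[0,0,0],0.05]]'
python3 - <<'E'
from h import *
status()
s=look("scene"); crop(s,"sc38.png",200,110,430,340,2.6); crop(s,"sc38b.png",220,115,310,190,7)
d=look("wrist"); cv2.imwrite("pics/w38.png",d["img"])
t=look("top"); cv2.imwrite("pics/t38.png",t["img"])
E
```

```text
t: 66.58
ee_pos: [484.4, -333.0, 149.1]
orientation: [-0.067, 1.571, 0.068]
ft_force: [-0.0, 0.3, 0.4]
width: 50.0
t: 67.25
ee_pos: [503.8, -331.2, 226.6]
orientation: [-0.066, 1.572, 0.069]
ft_force: [0.3, -0.0, -0.2]
width: 49.9
t 67.25 tcp [ 503.8 -331.2  226.6] F [ 0.3 -0.  -0.2] w 49.9 q [-0.6   0.39  1.68  0.    1.08 -2.26]
toolx [-0.003  0.002 -1.   ] y [-0.086  0.996  0.002] z [ 0.996  0.086 -0.002]
```

View pics/sc38.png

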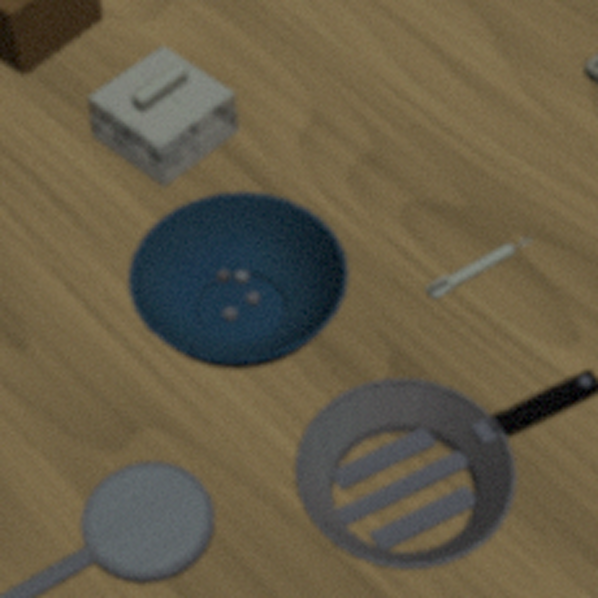

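View pics/sc38b.png

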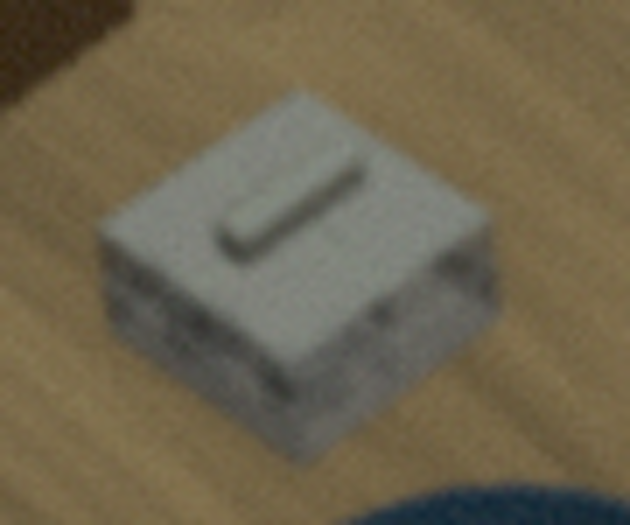

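View pics/w38.png

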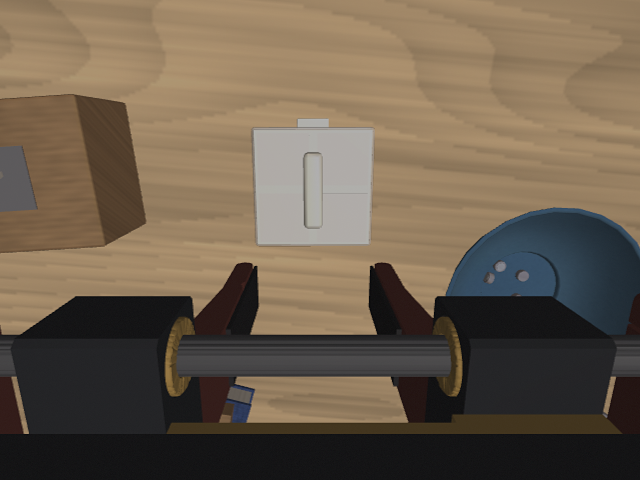

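View pics/t38.png

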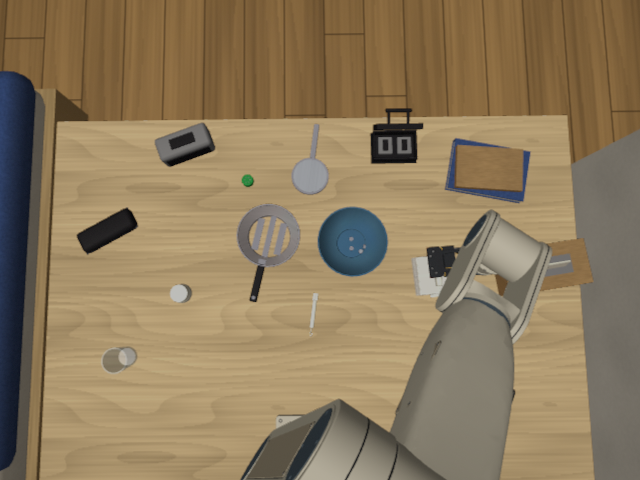

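Tier squared on the organizer at (313,187) in the wrist view, the sieve empty at (268,235) in the top view, and four cells in the bowl. The other things are where they were, so I'm handing in.

```bash
python3 -c "
from workcell import workorder
print(workorder.close_job())"
```

```text
the job is handed in; nothing more can be done
None
```

I did the job in the order asked and handed it in at about 67 s of the 208 s allowed.

- **Sieve:** I shook it over the bowl and set it back empty on the bare table, where it had stood. All four cells I could find dropped into the bowl.
- **Pods:** three were present, and each lies flat in its own compartment of the lower tier. I checked this in the wrist camera before closing it.
- **Upper tier:** it is back on top. Its corners line up with the lower tier in the scene view, and the tool was within about 1 mm of where it first gripped the bar.
- **Other things:** the mirror, brush, jar and green look-alike were never touched and look unmoved in the last top view. Neither the bowl nor the organizer appeared to have been knocked.

Two things did not go cleanly:

- **Sieve not level:** during the second, harder shake the sieve sagged in the grip, about 10° nose-down. It was therefore not level for at least part of that shaking. I tilted the tool to level it again before carrying it back; no pods came out.
- **Tipped pod:** one pod tipped against the sieve wall during that shake. I set it flat mid-floor and gripped it again before dropping it in.

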